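# Mark both ends of the cartons and clamp them in the packing cradle

## Task

Do the cartons that are there one at a time, red first, then blue, then green: press the carton's white end squarely into the marking head's orange sprung plate, at least half of its travel and for a moment, turn the carton round and press its black end in the same way, then lay it lengthways on the lane of its own colour in the packing cradle, clear of the clamp bar. When all are loaded, turn the black screw knob clockwise until the yellow bar clamps them against the blue stop, and let go; do not knock over or shove away the sauce bottle, the green jar and the cans on the counter.

Things in the scene. Friction and masses are not known exactly. Their poses are not given: they have to be found in the camera images.
- red_mid (a point): centre of the loose red carton (0.25 kg, stiff, may be absent), 115 mm long along its own x axis, square section 50 x 50 mm (y, z): it may lie on any long side. The last 14 mm at its +x end are white, at its -x end black. Starts lying on the table.
- red_white (a point): centre of the white end face of the red carton, 57.5 mm from its centre along +x
- red_black (a point): centre of the black end face of the red carton, 57.5 mm from its centre along -x
- blue_mid (a point): centre of the loose blue carton (0.25 kg, stiff, may be absent), 115 mm long along its own x axis, square section 50 x 50 mm (y, z): it may lie on any long side. The last 14 mm at its +x end are white, at its -x end black. Starts lying on the table.
- blue_white (a point): centre of the white end face of the blue carton, 57.5 mm from its centre along +x
- blue_black (a point): centre of the black end face of the blue carton, 57.5 mm from its centre along -x
- green_mid (a point): centre of the loose green carton (0.25 kg, stiff), 115 mm long along its own x axis, square section 50 x 50 mm (y, z): it may lie on any long side. The last 14 mm at its +x end are white, at its -x end black. Starts lying on the table.
- green_white (a point): centre of the white end face of the green carton, 57.5 mm from its centre along +x
- green_black (a point): centre of the black end face of the green carton, 57.5 mm from its centre along -x
- marker_face (a point): marking head, a fixed grey bench machine: front face centre of its orange sprung plate (70 mm wide, 60 high, upright, centre 95 mm above the table) at rest. x is level, the direction to push, into the machine; z is up. Nothing of the machine is in front of the face; its top is 140 mm above the table, from 35 mm behind the face. Push the carton lengthways, held level in the air at plate height.
- plate (a joint): travel of the marking plate: 0 at rest, up to 0.012 m pushed in; springs back (2 N at rest, 8 N fully in). 5 mm marks a carton.
- lane_red (a point): middle of the red-painted lane (136 x 52 mm) on the 5 mm thick floor of the fixed packing cradle; red and blue lanes are 80 mm apart, blue and green 120. x along the lane to the blue stop, y across, z up. A carton lies lengthways on the lane, either end to the stop, its centre 25 mm above this point. Open clamp bar and stop are 140 mm apart, centred on this point.
- lane_blue (a point): middle of the blue-painted lane (136 x 52 mm) on the 5 mm thick floor of the fixed packing cradle; red and blue lanes are 80 mm apart, blue and green 120. x along the lane to the blue stop, y across, z up. A carton lies lengthways on the lane, either end to the stop, its centre 25 mm above this point. Open clamp bar and stop are 140 mm apart, centred on this point.
- lane_green (a point): middle of the green-painted lane (136 x 52 mm) on the 5 mm thick floor of the fixed packing cradle; red and blue lanes are 80 mm apart, blue and green 120. x along the lane to the blue stop, y across, z up. A carton lies lengthways on the lane, either end to the stop, its centre 25 mm above this point. Open clamp bar and stop are 140 mm apart, centred on this point.
- stop_face (a point): face of the cradle's fixed blue stop, 42 mm high, against which the cartons are clamped: 70 mm along lane +x from the lanes' middles
- bar_face (a point): middle of the inner face of the yellow clamp bar (41 mm high, 260 mm wide, across all three lanes); moves along lane +x with the bar
- bar (a joint): travel of the clamp bar towards the stop: 0 to 0.03 m; 0 to 0.0025 at the start; at about 0.025 it clamps the cartons against the stop. Driven only by the screw knob, 6 mm per rad; it stays where it is left.
- screw (a joint): angle of the clamp's screw knob about the vertical, 0 to 5.0 rad; grows as it is turned clockwise seen from above, which moves the bar in
- screw_grip (a point): on the axis of the black screw knob, at the height to grip its upright grip bar from above. The grip bar lies along this point's x axis and turns with the knob; the bar is 57 mm long, 14 mm thick and 32 mm high, its top 7 mm above this point, on a disc 60 mm across. The knob stands on the left (+y of the lanes) end of the cradle; the point is 62 mm above the table. Turning takes under 0.4 N m.
- sauce: brown sauce bottle, 60 mm across, 150 mm high; loose bystander, origin at the centre of its underside
- can: green-labelled can, 68 mm across, 90 mm high; loose bystander, origin at the centre of its underside
- jar2: green glass jar, 70 mm across, 90 mm high; loose bystander, origin at the centre of its underside
- can2: red-labelled can, 74 mm across, 70 mm high; loose bystander, origin at the centre of its underside
Mind the look-alikes: they are no part of the job. Of the things that look like the part that bears marker_face, the middle-sized one is meant.

How it is judged:
On the way, in this order (a step that is already met when the one before it is completed fails the run):
1. white end of the red carton pressed square against the marking plate, pushing it in 5 mm or more (x of red_white in the frame of marker_face above 0.005 m and y of red_white in the frame of marker_face between -0.02 and 0.02 m and z of red_white in the frame of marker_face between -0.025 and 0.025 m and angle between the x axis of red_mid and the x axis of marker_face, either way round below 0.2 rad), for 0.15 s.
2. then its black end pressed likewise (x of red_black in the frame of marker_face above 0.005 m and y of red_black in the frame of marker_face between -0.02 and 0.02 m and z of red_black in the frame of marker_face between -0.025 and 0.025 m and angle between the x axis of red_mid and the x axis of marker_face, either way round below 0.2 rad), for 0.15 s.
3. then the red carton lies on the red lane of the cradle, let go (x of red_mid in the frame of lane_red between -0.018 and 0.018 m and y of red_mid in the frame of lane_red between -0.016 and 0.016 m and z of red_mid in the frame of lane_red between 0.018 and 0.034 m and angle between the x axis of red_mid and the x axis of lane_red, either way round below 0.15 rad and contact force between red and the fingers below 0.1 N), for 0.2 s.
4. white end of the blue carton pressed square against the marking plate, pushing it in 5 mm or more (x of blue_white in the frame of marker_face above 0.005 m and y of blue_white in the frame of marker_face between -0.02 and 0.02 m and z of blue_white in the frame of marker_face between -0.025 and 0.025 m and angle between the x axis of blue_mid and the x axis of marker_face, either way round below 0.2 rad), for 0.15 s.
5. then its black end pressed likewise (x of blue_black in the frame of marker_face above 0.005 m and y of blue_black in the frame of marker_face between -0.02 and 0.02 m and z of blue_black in the frame of marker_face between -0.025 and 0.025 m and angle between the x axis of blue_mid and the x axis of marker_face, either way round below 0.2 rad), for 0.15 s.
6. then the blue carton lies on the blue lane of the cradle, let go (x of blue_mid in the frame of lane_blue between -0.018 and 0.018 m and y of blue_mid in the frame of lane_blue between -0.016 and 0.016 m and z of blue_mid in the frame of lane_blue between 0.018 and 0.034 m and angle between the x axis of blue_mid and the x axis of lane_blue, either way round below 0.15 rad and contact force between blue and the fingers below 0.1 N), for 0.2 s.
7. white end of the green carton pressed square against the marking plate, pushing it in 5 mm or more (x of green_white in the frame of marker_face above 0.005 m and y of green_white in the frame of marker_face between -0.02 and 0.02 m and z of green_white in the frame of marker_face between -0.025 and 0.025 m and angle between the x axis of green_mid and the x axis of marker_face, either way round below 0.2 rad), for 0.15 s.
8. then its black end pressed likewise (x of green_black in the frame of marker_face above 0.005 m and y of green_black in the frame of marker_face between -0.02 and 0.02 m and z of green_black in the frame of marker_face between -0.025 and 0.025 m and angle between the x axis of green_mid and the x axis of marker_face, either way round below 0.2 rad), for 0.15 s.
9. then the green carton lies on the green lane of the cradle, let go (x of green_mid in the frame of lane_green between -0.018 and 0.018 m and y of green_mid in the frame of lane_green between -0.016 and 0.016 m and z of green_mid in the frame of lane_green between 0.018 and 0.034 m and angle between the x axis of green_mid and the x axis of lane_green, either way round below 0.15 rad and contact force between green and the fingers below 0.1 N), for 0.2 s.
10. then the clamp bar is wound in (value of joint bar above 0.021 m), for 0.2 s.
At the end, for the whole second after the job is handed in: The clamp bar has travelled at least 21 mm; every carton present lies at rest, released, on the lane of its colour (centre within 16 mm sideways, 18 mm along; within 0.15 rad), each between bar and stop with no more than 4 mm of play at either (all of step 3 and all of step 6 and all of step 9 and value of joint bar above 0.021 m and x of each of red_mid, blue_mid, green_mid in the frame of bar_face below 0.0615 m and x of each of red_mid, blue_mid, green_mid in the frame of stop_face above -0.0615 m and linear speed of each of red, blue, green below 0.02 m/s); the robot touches nothing.
It fails at once if a bystander knocked over or shoved more than 80 mm (angle between any of sauce, can, jar2, can2's own z axis and vertical above 0.6 rad or distance of any of sauce, can, jar2, can2 from where it was at the start of the episode above 0.08 m).
Of red, blue only 1 to 2 are there at a start; the rules pass over those that are not, and their reading is None.
At some moment in a run one of green may be knocked a few centimetres aside while the robot is not near it.
Once in a run the grip may slacken for a moment while it holds something.
It also fails if it takes over 210 s, if anything falls off the work surface, if the arm or the gripper's body presses on something with over 40 N, if the wrist force passes 120 N, or if a joint passes its speed limit or range.

## Robot

A 6-joint arm with a two-finger parallel gripper is mounted at the origin on the work surface. World frame = base frame: x ahead of the robot, y to its left, z up, the work surface at z = 0. Lengths are in m, angles in rad, forces in N, time in s.
With the tool pointing down it reaches from about 0.325 to 0.775 m from the base axis. Payload 9.3 kg.
Tool frame: the origin (TCP) lies at the very end of the fingers, on their centre line; the grasp point (between the pads) lies 19 mm behind it; x points along the fingers, z is the direction in which the jaws open and shut, and the axes are right-handed (so a half turn about x gives the same grasp; the last joint's range is limited). The gripper opens to 85 mm and grips with 20 to 120 N. Pads are 22 mm wide; open, the fingers measure 114 mm over their backs; the gripper's body (76 mm by 85 mm) begins 54 mm behind the grasp point. The pads swing forward as they close: fully open they stand 13 mm farther back than shut.
Start: joints at [1.108, 0.259, 0.021, 1.334, 0, 1.418], TCP at [0.168, 0.524, 0.231] pointing down, gripper open.
Joint ranges: [-3.04, 3.04], [-0.91, 1.82], [-1.04, 1.36], [-1.92, 1.95], [-1.52, 1.45], [-3.14, 3.14]. Speed limits (rad/s): [2.22, 2.22, 2.79, 3.14, 3.14, 3.14].

## Interface

Orientations are given as a unit quaternion [x, y, z, w].
In Python, from plant import * gives the robot as it stands. The module is installed in compiled form; this text tells all that it offers.
- The arm moves only by the tool drive_tool, never from a script. Its argument "series" is a list of rows, each a list of 3 entries, a list of its own where there are three numbers: the turn, a rotation vector about the tool's x, y, z in rad, then the shift along the tool's x, y, z in mm, then the gripper command: -1 is fully open, 1 is shut, values between are in proportion. In form: [[[rx, ry, rz], [tx, ty, tz], claw], ...]. A call has 1 to 5 rows; each row is the pose to reach, as a shift and turn from the pose commanded when the call began, along the tool's axes at that moment; what a row does not reach only later rows make up. A row lasts 1/12 s, in which the tool goes at most 41.7 mm and 7.16 degrees, less where a joint would pass 70% of its speed; a pose out of reach is approached as far as the arm can. A call with a gripper value outside its range is refused whole. The fingers move at their own pace and stop on an object; "squeeze" is the grip in N (left out, the last holds). Time passes only in rows, so rows that repeat a pose let the fingers close. It gives the time, the measured TCP pose, the force and the opening at its end, in the units of the state.
- sense(): the state, without advancing time (a new reading comes with each control period).
- read_camera(name): name is "scene" or "top" or "wrist"; returns a dict with "pixels" (384x512x3 uint8, red, green, blue), "range_z" (384x512 float32, m along the optical axis (not along the pixel's ray), 0 where there is no reading), "mtx" (3x3 intrinsics, pixels), "k1" (the pictures are not rectified: a ray, as slopes to the right and down, at radius r is drawn at 1 + k1 r^2 times it, then the intrinsics apply), "extrinsics" (4x4, takes a point from world to camera coordinates); the wrist camera has in their place "T_tool_cam" (4x4, takes a point from camera to tool coordinates, whose origin is the TCP and whose axes are the tool frame's). Camera axes: x right, y up, looking along -z (the intrinsics and any distortion apply to the point x, -y, -z); pixel columns grow to the right and rows downward; lengths in m; the calibration is good to about 2 mm. A picture is of the moment at which its call begins: read the wrist's pose just before it.
- job_done(): hands the job in, once; it reports no verdict.
The state is a dict: "time": time; "joint_pos": joint angles; "joint_vel": joint speeds; "joint_torque": joint torques, N m; "ee_pos": TCP position; "tool_rot": TCP orientation; "wrist_force": force on the tool from outside, world axes, zero at the start; "ft_torque": the same for the moment, N m; "width": finger opening in m.
Only numpy, scipy, OpenCV 4.12 (cv2) and the standard library are available. Lean on these libraries where they do the work, as an engineer would, in place of code of your own. Each camera call takes 0.05 s, during which the arm holds its last target. There are 200 camera calls.

## Working session

There is one attempt and no reset: what is moved stays moved. The work goes in short steps, Python scripts to look and compute and a tool call to move; the robot and the scene stay as the last step left them, time stands still between calls to the robot, and variables do not carry over. Pictures are saved under pics/ and viewed, about 12 in all and at most 16, crops included, and the job is handed in when it is done.

Besides the shell and the picture viewer there is one more tool, called after "Emit:" as name(argument=value, ...), one argument or row to a line, values as JSON. drive_tool: Moves the arm, as the interface text tells. Its arguments: {"type":"object","properties":{"series":{"type":"array","items":{"type":"array"}},"squeeze":{"type":"number"}},"required":["series"]}

```bash
mkdir -p pics
cat > h.py <<'E'
from plant import *
import numpy as np, cv2
from scipy.spatial.transform import Rotation as R
def cloud(c, T=None):
    """world xyz per pixel"""
    K=np.array(c["mtx"]);k1=c["k1"];h,w=c["range_z"].shape
    u,v=np.meshgrid(np.arange(w),np.arange(h))
    p=np.stack([u,v],-1).reshape(-1,1,2).astype(float)
    n=cv2.undistortPoints(p,K,np.array([k1,0,0,0.]),).reshape(h,w,2)
    z=c["range_z"]
    P=np.stack([n[...,0]*z,-n[...,1]*z,-z],-1)
    if T is None: T=np.linalg.inv(np.array(c["extrinsics"]))
    X=P@T[:3,:3].T+T[:3,3]
    X[z==0]=np.nan
    return X
def tool():
    s=sense();T=np.eye(4);T[:3,:3]=R.from_quat(s["tool_rot"]).as_matrix();T[:3,3]=s["ee_pos"];return T
def snap(name):
    T=tool();c=read_camera(name)
    X=cloud(c, T@np.array(c["T_tool_cam"]) if name=="wrist" else None)
    return c["pixels"],X
def save(im,f): cv2.imwrite("pics/"+f,cv2.cvtColor(im,cv2.COLOR_RGB2BGR))
E
python3 - <<'E'
from h import *
s=sense();print({k:np.round(v,3) for k,v in s.items()})
for n in("scene","top"):
    im,X=snap(n);save(im,n+"0.png");np.savez(n+"0.npz",im=im,X=X)
im,X=snap("top");print(np.round(X[::64,::64],3))
E
```

```text
{'time': np.float64(0.0), 'joint_pos': array([1.108, 0.259, 0.021, 1.334, 0.   , 1.418]), 'joint_vel': array([ 0.   ,  0.001,  0.001,  0.   , -0.001,  0.001]), 'joint_torque': array([ 0.0000e+00, -5.5564e+01,  3.4453e+01,  1.4000e-02, -0.0000e+00,
       -0.0000e+00]), 'ee_pos': array([0.168, 0.524, 0.231]), 'tool_rot': array([-0.417,  0.572,  0.417,  0.571]), 'wrist_force': array([-0.255, -0.474,  1.093]), 'ft_torque': array([ 0.017, -0.02 ,  0.025]), 'width': np.float64(0.085)}
[[[ 1.579e+00  1.371e+00 -4.630e-01]
  [ 1.569e+00  1.013e+00 -4.390e-01]
  [ 1.358e+00  5.470e-01 -1.620e-01]
  [ 1.578e+00  3.290e-01 -4.390e-01]
  [ 1.583e+00 -1.300e-02 -4.440e-01]
  [ 1.576e+00 -3.510e-01 -4.370e-01]
  [ 1.565e+00 -6.800e-01 -4.270e-01]
  [ 1.571e+00 -1.011e+00 -4.430e-01]]

 [[ 1.376e+00  1.570e+00 -7.600e-01]
  [ 1.383e+00  1.177e+00 -7.570e-01]
  [ 1.385e+00  7.800e-01 -7.490e-01]
  [ 1.392e+00  3.880e-01 -7.530e-01]
  [ 1.393e+00 -6.000e-03 -7.490e-01]
  [ 1.398e+00 -3.960e-01 -7.560e-01]
  [ 8.850e-01 -4.810e-01  1.400e-01]
  [ 8.790e-01 -6.870e-01  1.480e-01]]

 [[ 9.650e-01  1.51
[... 472 characters left out ...]
0e-01 -2.830e-01  3.000e-03]
  [ 4.710e-01 -5.100e-01  4.000e-03]
  [ 4.740e-01 -7.320e-01  4.000e-03]]

 [[ 2.130e-01  1.410e+00 -7.580e-01]
  [ 2.250e-01  5.880e-01  6.300e-02]
  [ 2.270e-01  3.970e-01  1.000e-03]
  [ 2.310e-01  1.710e-01 -4.000e-03]
  [ 2.350e-01 -5.600e-02 -0.000e+00]
  [ 2.400e-01 -2.810e-01  1.000e-03]
  [ 2.450e-01 -4.980e-01  1.400e-02]
  [ 2.500e-01 -7.200e-01 -3.000e-03]]

 [[ 1.310e-01  3.160e-01  6.970e-01]
  [ 8.000e-03  5.990e-01 -2.000e-03]
  [ 1.100e-02  3.800e-01 -4.000e-03]
  [ 1.600e-02  1.580e-01  5.000e-03]
  [ 5.200e-02 -6.700e-02  1.860e-01]
  [ 2.600e-02 -2.790e-01 -1.000e-03]
  [ 3.200e-02 -4.920e-01  2.000e-03]
  [ 6.400e-02 -6.260e-01  1.650e-01]]]
```

View pics/top0.png

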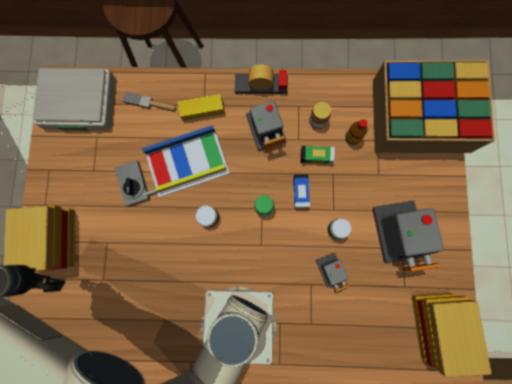

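View pics/scene0.png

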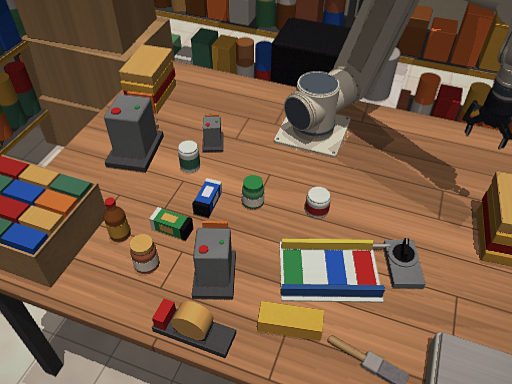

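Top view: the red carton is absent. The blue carton is at (302,191) and the green at (318,154). The marking-head look-alikes are at (267,125), (408,235) and (333,272), and the middle-sized one is (267,125). The cradle is at (187,160), with the knob at (131,185). I'll check this in one close crop and measure.

Run:
```python
from h import *
d=np.load("top0.npz");im,X=d["im"],d["X"]
save(cv2.resize(im[70:220,105:375],None,fx=2.9,fy=2.9,interpolation=cv2.INTER_CUBIC),"crop1.png")
hsv=cv2.cvtColor(im,cv2.COLOR_RGB2HSV)
def blob(n,lo,hi,box,zr):
    u0,v0,u1,v1=box
    m=np.zeros(im.shape[:2],bool);m[v0:v1,u0:u1]=True
    m&=cv2.inRange(hsv,np.array(lo),np.array(hi))>0
    m&=(X[...,2]>zr[0])&(X[...,2]<zr[1])
    P=X[m].astype(np.float32)
    r=cv2.minAreaRect(P[:,:2]*1000)
    print(n,len(P),np.round(np.median(P,0),4),"rect",np.round(r[0],1),np.round(r[1],1),round(r[2],1))
A=([0,0,0],[180,255,255])
blob("blue",*A,(285,165,320,215),(.035,.07))
blob("green",*A,(295,140,340,170),(.035,.07))
blob("head mid orange",[5,150,80],[16,255,255],(240,95,300,160),(.03,.15))
blob("head mid top",*A,(240,95,300,160),(.125,.16))
blob("head big top",*A,(370,195,445,280),(.125,.3))
blob("head small top",*A,(310,245,355,300),(.05,.3))
blob("lane red",[0,150,80],[8,255,255],(140,120,235,200),(-.005,.02))
blob("lane blue",[105,120,60],[125,255,255],(160,140,205,190),(-.005,.02))
blob("lane green",[45,120,40],[85,255,255],(190,125,235,190),(-.005,.02))
blob("stop",[105,120,40],[125,255,255],(135,115,220,165),(.03,.06))
blob("bar",[22,150,80],[34,255,255],(140,150,235,200),(.03,.06))
blob("knob dark",[0,0,0],[180,255,60],(110,155,155,210),(.045,.1))
for n,b in dict(jar=(250,190,280,222),can_w=(192,200,222,232),can_g=(326,213,356,245),sauce=(345,115,372,148),yel=(305,98,335,132)).items(): blob(n,*A,b,(.03,.2))
```

```text
blue 488 [ 0.4652 -0.2104  0.0504] rect [ 467.1 -211.8] [115.9  50.6] 2.3
green 485 [ 0.5992 -0.2668  0.05  ] rect [ 600.7 -268. ] [115.   52.4] 88.5
head mid orange 53 [ 0.6236 -0.1165  0.1175] rect [ 634.8 -107.1] [35.7 68.7] 20.1
head mid top 796 [ 0.6933 -0.0858  0.1397] rect [681.3 -91. ] [134.2  90.2] 18.7
head big top 2263 [ 0.3039 -0.5473  0.1822] rect [ 295.5 -557.4] [175.1 118.1] 10.3
head small top 500 [ 0.1834 -0.3186  0.0911] rect [ 177.6 -321.6] [88.6 59.2] 23.7
lane red 393 [0.5502 0.3055 0.0055] rect [550.3 305.7] [122.4  46. ] 20.0
lane blue 425 [0.5786 0.2309 0.0055] rect [579.3 230.8] [128.1  47.8] 19.6
lane green 389 [0.6188 0.117  0.0057] rect [618.3 117.5] [125.6  44. ] 19.7
stop 277 [0.6476 0.2382 0.0413] rect [650.2 234.9] [ 13.5 261.6] 20.0
bar 246 [0.5044 0.1865 0.0399] rect [507.2 183.4] [ 13.9 252.5] 19.5
knob dark 80 [0.4719 0.3895 0.0648] rect [468.5 391.7] [50.2 23.9] 22.3
jar 337 [ 0.4047 -0.0826  0.0892] rect [407.2 -80.6] [63.9 65.8] 0.5
can_w 381 [0.3685 0.1126 0.0694] rect [369.5 115.7] [70.8 71.3] 9.5
can_g 392 [ 0.331  -0.332   0.0891] rect [ 331.8 -336.1] [63.7 69.1] 89.9
sauce 361 [ 0.6632 -0.3937  0.1005] rect [ 670.2 -400.1] [58.7 50.7] 67.0
yel 406 [ 0.7273 -0.2733  0.0974] rect [ 736.6 -275.8] [63.2 68.1] 12.6
```

View pics/crop1.png

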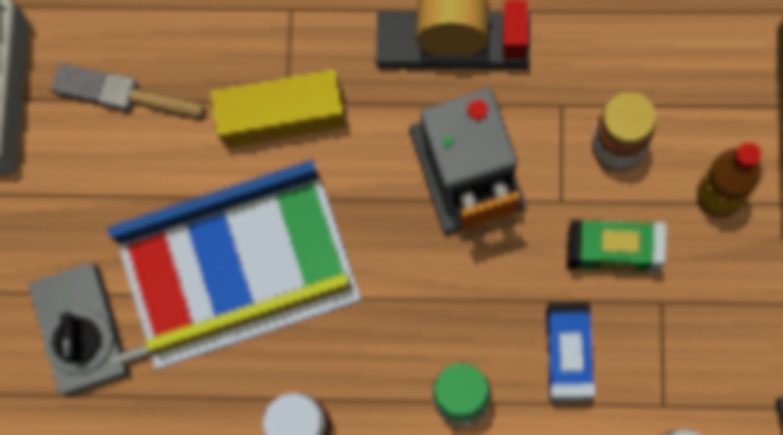

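The crop confirms it. The head at (267,125) has its orange plate on the side towards the robot. Blue lies along x with its white end nearest the robot; green lies along y with its white end at -y. Next I'll write a planner helper and start moving.

```bash
cat >> h.py <<'E'
def down(yaw):  # tool x down, tool z (jaw axis) at yaw (deg)
    t=np.radians(yaw);z=np.array([np.cos(t),np.sin(t),0]);x=np.array([0,0,-1.]);return np.stack([x,np.cross(z,x),z],1)
def plan(*wps, cap=(200,33)):
    """wps: (x,y,z mm, yaw, [dirsign]) ; prints per-call turn/shift from the present pose"""
    T=tool();p=T[:3,3]*1000;Rm=T[:3,:3]
    y=np.degrees(np.arctan2(Rm[1,2],Rm[0,2]))
    print("now",np.round(p,1),"yaw",round(y,1),"j",np.round(sense()["joint_pos"],2),"F",np.round(sense()["wrist_force"],1),"w",round(float(sense()["width"]),4),"t",round(float(sense()["time"]),1))
    for w in wps:
        q=np.array(w[:3],float);dy=w[3]-y   # yaw unwrapped: caller chooses
        n=max(1,int(np.ceil(max(np.linalg.norm(q-p)/cap[0],abs(dy)/cap[1]))))
        p0,y0=p.copy(),y
        for i in range(1,n+1):
            pi=p0+(q-p0)*i/n;yi=y0+dy*i/n
            Rn=down(yi)
            print("  ",np.round(R.from_matrix(Rm.T@Rn).as_rotvec(),3).tolist(),np.round(Rm.T@(pi-p),1).tolist(), "->",np.round(pi),round(yi), "j6~",round(np.degrees(np.arctan2(pi[1],pi[0]))+90-yi))
            p,Rm,y=pi,Rn,yi
E
python3 -c "
from h import *
plan((467,-212,200,92))"
```

```text
now [167.6 523.6 230.8] yaw 72.2 j [ 1.11  0.26  0.02  1.33 -0.    1.42] F [-0.3 -0.3  0.1] w 0.0851 t 0.1
   [-0.086, -0.001, -0.0] [7.8, -127.4, -152.3] -> [242. 340. 223.] 77 j6~ 67
   [-0.086, 0.0, 0.0] [7.7, -113.8, -162.7] -> [317. 156. 215.] 82 j6~ 34
   [-0.086, 0.0, 0.0] [7.7, -99.3, -171.9] -> [392. -28. 208.] 87 j6~ -1
   [-0.086, 0.0, 0.0] [7.7, -84.2, -179.8] -> [ 467. -212.  200.] 92 j6~ -26
```

Emit:
drive_tool(
  series=[
    [[-0.086,0,0],[8,-127,-152],-1],
    [[-0.086,0,0],[8,-127,-152],-1],
    [[-0.086,0,0],[8,-127,-152],-1],
    [[-0.086,0,0],[8,-127,-152],-1],
    [[-0.086,0,0],[8,-127,-152],-1],
  ],
  squeeze=80,
)

```text
time: 0.57
ee_pos: [0.2423, 0.3378, 0.223]
tool_rot: [-0.441, 0.553, 0.441, 0.552]
wrist_force: [0.7, 0.4, -0.6]
width: 0.0854
```

Emit:
drive_tool(
  series=[
    [[-0.086,0,0],[8,-114,-163],-1],
    [[-0.086,0,0],[8,-114,-163],-1],
    [[-0.086,0,0],[8,-114,-163],-1],
    [[-0.086,0,0],[8,-114,-163],-1],
    [[-0.086,0,0],[8,-114,-163],-1],
  ],
)

```text
time: 0.98
ee_pos: [0.3174, 0.1538, 0.2152]
tool_rot: [-0.464, 0.533, 0.464, 0.533]
wrist_force: [0.9, 0.4, 1.2]
width: 0.0855
```

Emit:
drive_tool(
  series=[
    [[-0.086,0,0],[8,-99,-172],-1],
    [[-0.086,0,0],[8,-99,-172],-1],
    [[-0.086,0,0],[8,-99,-172],-1],
    [[-0.086,0,0],[8,-99,-172],-1],
    [[-0.086,0,0],[8,-99,-172],-1],
  ],
)

```text
time: 1.4
ee_pos: [0.392, -0.0304, 0.2072]
tool_rot: [-0.487, 0.513, 0.487, 0.513]
wrist_force: [0.7, 1.1, -0.0]
width: 0.0856
```

Emit:
drive_tool(
  series=[
    [[-0.086,0,0],[8,-84,-180],-1],
    [[-0.086,0,0],[8,-84,-180],-1],
    [[-0.086,0,0],[8,-84,-180],-1],
    [[-0.086,0,0],[8,-84,-180],-1],
    [[-0.086,0,0],[8,-84,-180],-1],
  ],
)

```text
time: 1.82
ee_pos: [0.4668, -0.2151, 0.1987]
tool_rot: [-0.508, 0.492, 0.508, 0.492]
wrist_force: [0.7, 0.8, 0.3]
width: 0.0857
```

```bash
cat >> h.py <<'E'
def rect(n,im,X,lo,hi,box,zr):
    """box: world x0,x1,y0,y1 (m)"""
    hsv=cv2.cvtColor(im,cv2.COLOR_RGB2HSV)
    m=cv2.inRange(hsv,np.array(lo),np.array(hi))>0
    m&=(X[...,2]>zr[0])&(X[...,2]<zr[1])&(X[...,0]>box[0])&(X[...,0]<box[1])&(X[...,1]>box[2])&(X[...,1]<box[3])
    P=X[m].astype(np.float32)
    if len(P)<8: print(n,"few",len(P));return P
    r=cv2.minAreaRect(P[:,:2]*1000)
    print(n,len(P),"med",np.round(np.median(P,0)*1000,1),"rect",np.round(r[0],1),np.round(r[1],1),round(r[2],1))
    return P
ANY=([0,0,0],[180,255,255])
E
python3 - <<'E'
from h import *
im,X=snap("wrist");save(im,"w1.png");np.savez("w1.npz",im=im,X=X)
rect("blue",im,X,*ANY,(.38,.55,-.30,-.13),(.035,.065))
for k in("w1","scene0","top0"):
    d=np.load(k+".npz");rect(k+" orange",d["im"],d["X"],[4,140,60],[18,255,255],(.56,.67,-.2,-.04),(.03,.13))
plan((467,-212,60,92),(467,-212,9,92))
E
```

```text
blue 6487 med [ 459.2 -212.5   50.1] rect [ 464.9 -212.4] [115.8  50.7] 2.5
w1 orange 1447 med [ 622.5 -129.    86.8] rect [ 630.3 -130.1] [28.4 60.3] 55.1
scene0 orange 178 med [ 624.5 -110.3  117.9] rect [ 623.4 -110.8] [12.9 69.1] 21.8
top0 orange 143 med [ 620.6 -110.3  107.8] rect [ 635.  -107.1] [37.8 69. ] 19.9
now [ 468.7 -219.1  197.9] yaw 91.8 j [-0.6   0.21 -0.12  1.23 -0.   -0.63] F [-0.3 -3.2 -0.6] w 0.0854 t 1.9
   [-0.004, -0.002, 0.0] [137.9, 1.5, 7.4] -> [ 467. -212.   60.] 92 j6~ -26
   [0.0, 0.0, 0.0] [51.0, 0.0, 0.0] -> [ 467. -212.    9.] 92 j6~ -26
```

View pics/w1.png

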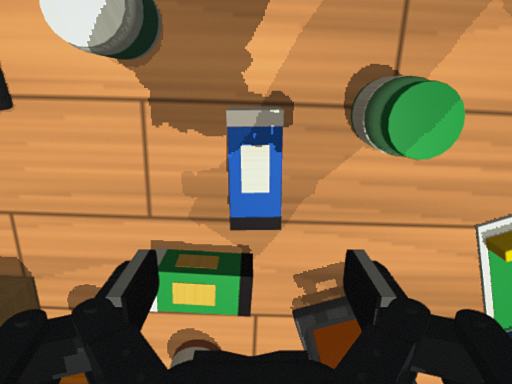

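The wrist view shows the blue carton clear at (255,168), white end up in the image and black end down. The orange plate is at (335,340). Descending on blue.

Emit:
drive_tool(
  series=[
    [[0,0,0],[40,2,7],-1],
    [[0,0,0],[80,2,7],-1],
    [[0,0,0],[115,2,7],-1],
    [[0,0,0],[138,2,7],-1],
    [[0,0,0],[138,2,7],-1],
  ],
)

```text
time: 2.28
ee_pos: [0.4614, -0.2034, 0.0569]
tool_rot: [-0.506, 0.492, 0.511, 0.491]
wrist_force: [0.2, 0.7, -0.9]
width: 0.0857
```

Run:
```python
from h import *
plan((466,-212,9,92))
d=np.load("w1.npz");P=rect("o",d["im"],d["X"],[4,140,60],[18,255,255],(.56,.67,-.2,-.04),(.06,.13))
best=None;rng=np.random.default_rng(0)
for _ in range(500):   # vertical plane
    a,b=P[rng.integers(len(P),size=2),:2];t=b-a;n=np.array([t[1],-t[0]]);l=np.linalg.norm(n)
    if l<.02: continue
    n/=l;n*=np.sign(n[0]);e=abs((P[:,:2]-a)@n)<.0025
    if best is None or e.sum()>best.sum(): best=e
Q=P[best];c=Q[:,:2].mean(0);v=np.linalg.svd(Q[:,:2]-c)[2][0];v*=np.sign(v[1])
print(best.sum(),len(P),"yaw of normal",np.degrees(np.arctan2(v[1],v[0]))-90,"z",Q[:,2].min(),Q[:,2].max(),"c",c)
s=(Q[:,:2]-c)@v;print("ends",c+v*s.min(),c+v*s.max(),"mid",c+v*(s.min()+s.max())/2,s.max()-s.min())
```

```text
now [ 461.4 -203.4   56.9] yaw 91.9 j [-0.58  0.3  -0.39  0.89 -0.   -0.62] F [ 0.2  0.7 -0.9] w 0.0857 t 2.3
   [-0.001, 0.005, -0.007] [47.8, -4.6, -9.0] -> [ 466. -212.    9.] 92 j6~ -26
o 1440 med [ 622.4 -129.    86.9] rect [ 620.9 -124.2] [ 4.5 47. ] 19.3
1440 1440 yaw of normal 19.431465 z 0.06511232 0.11864724 c [ 0.6220651  -0.12736636]
ends [ 0.6287463  -0.14630528] [ 0.61311895 -0.10200682] mid [ 0.62093264 -0.12415605] 0.046974104
```

Emit:
drive_tool(
  series=[
    [[0,0,0],[0,0,0],-1],
    [[0,0,0],[0,0,0],-1],
    [[0,0,0],[0,0,0],-1],
  ],
)

```text
time: 2.53
ee_pos: [0.4651, -0.2057, 0.0631]
tool_rot: [0.51, -0.491, -0.507, -0.492]
wrist_force: [0.5, 0.3, 0.5]
width: 0.0853
```

Run:
```python
from h import *
plan((466,-212,9,92))
im,X=snap("wrist")
rect("blue",im,X,*ANY,(.38,.55,-.30,-.13),(.035,.065))
plan((466,-212,9,92))
```

```text
now [ 465.1 -205.7   63.1] yaw 92.0 j [-0.58  0.3  -0.38  0.89 -0.   -0.62] F [0.5 0.3 0.5] w 0.0853 t 2.5
   [-0.001, -0.002, 0.003] [54.2, -0.5, -6.3] -> [ 466. -212.    9.] 92 j6~ -26
blue 18819 med [ 454.6 -212.4   50.2] rect [ 465.4 -212.1] [116.5  50.7] 2.5
now [ 465.  -205.6   63.1] yaw 92.0 j [-0.58  0.3  -0.38  0.89  0.   -0.62] F [-0.6  0.6  0.3] w 0.0851 t 2.6
   [-0.001, -0.002, 0.003] [54.1, -0.6, -6.3] -> [ 466. -212.    9.] 92 j6~ -26
```

Emit:
drive_tool(
  series=[
    [[0,0,0],[20,-1,-6],-1],
    [[0,0,0],[40,-1,-6],-1],
    [[0,0,0],[54,-1,-6],-1],
    [[0,0,0],[54,-1,-6],-1],
    [[0,0,0],[54,-1,-6],1],
  ],
)

```text
time: 3.0
ee_pos: [0.4655, -0.2111, 0.008]
tool_rot: [0.509, -0.491, -0.508, -0.491]
wrist_force: [1.0, -0.7, -0.2]
width: 0.0755
```

Emit:
drive_tool(
  series=[
    [[0,0,0],[0,0,0],1],
    [[0,0,0],[0,0,0],1],
    [[0,0,0],[0,0,0],1],
    [[0,0,0],[0,0,0],1],
    [[0,0,0],[0,0,0],1],
  ],
)

```text
time: 3.42
ee_pos: [0.4661, -0.2115, 0.0089]
tool_rot: [0.509, -0.491, -0.508, -0.492]
wrist_force: [-0.5, 0.7, 6.8]
width: 0.0491
```

Emit:
drive_tool(
  series=[
    [[0,0,0],[0,0,0],1],
    [[0,0,0],[-20,0,0],1],
    [[0,0,0],[-50,0,0],1],
    [[0,0,0],[-80,0,0],1],
    [[0,0,0],[-90,0,0],1],
  ],
)

```text
time: 3.83
ee_pos: [0.4667, -0.2119, 0.1018]
tool_rot: [0.511, -0.491, -0.507, -0.492]
wrist_force: [0.8, 0.2, -2.2]
width: 0.0493
```

Emit:
drive_tool(
  series=[
    [[0,0,0],[0,0,0],1],
    [[0,0,0],[0,0,0],1],
    [[0,0,0],[0,0,0],1],
  ],
)

```text
time: 4.08
ee_pos: [0.4645, -0.2105, 0.096]
tool_rot: [-0.508, 0.491, 0.509, 0.491]
wrist_force: [-1.0, -0.6, -2.6]
width: 0.0489
```

Run:
```python
from h import *
plan((480,-165,100,19.5+90-180),(525.4,-145.5,78,19.5-90))
```

```text
now [ 464.5 -210.5   96. ] yaw 92.0 j [-0.59  0.27 -0.32  0.98  0.   -0.62] F [-1.  -0.6 -2.6] w 0.0489 t 4.1
   [0.567, 0.001, -0.002] [-0.8, -3.4, 9.0] -> [ 468. -201.   97.] 59 j6~ 7
   [0.567, 0.0, 0.0] [-0.8, 2.0, 9.4] -> [ 471. -192.   98.] 27 j6~ 41
   [0.567, 0.0, 0.0] [-0.8, 6.7, 6.9] -> [ 474. -183.   98.] -6 j6~ 74
   [0.567, 0.0, 0.0] [-0.8, 9.4, 2.2] -> [ 477. -174.   99.] -38 j6~ 108
   [0.567, 0.0, 0.0] [-0.8, 9.1, -3.2] -> [ 480. -165.  100.] -70 j6~ 142
   [0.0, 0.0, 0.0] [22.0, 49.3, -3.2] -> [ 525. -146.   78.] -70 j6~ 145
```

Emit:
drive_tool(
  series=[
    [[0.114,0,0],[0,0,0],1],
    [[0.228,0,0],[0,0,0],1],
    [[0.342,0,0],[0,0,0],1],
    [[0.456,0,0],[0,0,0],1],
    [[0.567,0,0],[0,0,0],1],
  ],
)

```text
time: 4.5
ee_pos: [0.4644, -0.2105, 0.0954]
tool_rot: [-0.348, 0.616, 0.35, 0.614]
wrist_force: [-0.8, 0.4, -2.2]
width: 0.0496
```

Emit:
drive_tool(
  series=[
    [[0.114,0,0],[0,0,0],1],
    [[0.228,0,0],[0,0,0],1],
    [[0.342,0,0],[0,0,0],1],
    [[0.456,0,0],[0,0,0],1],
    [[0.567,0,0],[0,0,0],1],
  ],
)

```text
time: 4.92
ee_pos: [0.4644, -0.2105, 0.0954]
tool_rot: [-0.162, 0.689, 0.164, 0.687]
wrist_force: [-0.5, 0.3, -2.9]
width: 0.0492
```

Emit:
drive_tool(
  series=[
    [[0.114,0,0],[0,0,0],1],
    [[0.228,0,0],[0,0,0],1],
    [[0.342,0,0],[0,0,0],1],
    [[0.456,0,0],[0,0,0],1],
    [[0.567,0,0],[0,0,0],1],
  ],
)

```text
time: 5.33
ee_pos: [0.4644, -0.2105, 0.0954]
tool_rot: [0.037, 0.707, -0.035, 0.705]
wrist_force: [-0.3, 0.1, -3.2]
width: 0.0492
```

Emit:
drive_tool(
  series=[
    [[0.114,0,0],[0,0,0],1],
    [[0.228,0,0],[0,0,0],1],
    [[0.342,0,0],[0,0,0],1],
    [[0.456,0,0],[0,0,0],1],
    [[0.567,0,0],[0,0,0],1],
  ],
)

```text
time: 5.75
ee_pos: [0.4645, -0.2105, 0.0954]
tool_rot: [0.232, 0.669, -0.232, 0.667]
wrist_force: [0.8, 0.4, -2.5]
width: 0.0493
```

Emit:
drive_tool(
  series=[
    [[0.114,0,0],[0,0,0],1],
    [[0.228,0,0],[0,0,0],1],
    [[0.342,0,0],[0,0,0],1],
    [[0.456,0,0],[0,0,0],1],
    [[0.567,0,0],[0,0,0],1],
  ],
)

```text
time: 6.17
ee_pos: [0.4644, -0.2105, 0.0954]
tool_rot: [0.41, 0.578, -0.41, 0.575]
wrist_force: [0.6, -0.8, -3.2]
width: 0.049
```

Emit:
drive_tool(
  series=[
    [[0,0,0],[0,0,0],1],
    [[0,0,0],[0,0,0],1],
    [[0,0,0],[0,0,0],1],
  ],
)

```text
time: 6.42
ee_pos: [0.4649, -0.2108, 0.0964]
tool_rot: [0.407, 0.579, -0.407, 0.578]
wrist_force: [-0.6, -0.5, -3.1]
width: 0.0494
```

Run:
```python
from h import *
plan((525.4,-145.5,78,19.5-90),(571.6,-129.2,78,19.5-90))
im,X=snap("wrist");save(im,"w2.png")
rect("carton",im,X,*ANY,(.35,.6,-.33,-.05),(.12,.15))
```

```text
now [ 464.9 -210.8   96.4] yaw -70.3 j [-0.59  0.27 -0.32  0.98 -0.    2.21] F [-0.6 -0.5 -3.1] w 0.0494 t 6.4
   [0.004, -0.001, 0.001] [18.4, 79.0, -41.0] -> [ 525. -146.   78.] -70 j6~ 145
   [0.0, 0.0, 0.0] [0.0, 49.0, 0.1] -> [ 572. -129.   78.] -70 j6~ 148
carton 32859 med [ 486.4 -203.4  137.7] rect [ 481.2 -205.1] [93.3 91.9] 61.6
```

View pics/w2.png

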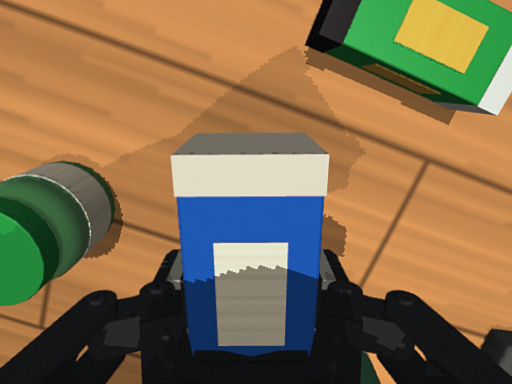

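The carton sits straight in the grip, with the white end (250,175) facing forward. Approaching and pressing.

Emit:
drive_tool(
  series=[
    [[0,0,0],[4,16,-8],1],
    [[0,0,0],[8,32,-16],1],
    [[0,0,0],[12,48,-24],1],
    [[0,0,0],[16,64,-33],1],
    [[0,0,0],[18,79,-41],1],
  ],
)

```text
time: 6.88
ee_pos: [0.5263, -0.1451, 0.0786]
tool_rot: [0.407, 0.578, -0.407, 0.578]
wrist_force: [0.3, -0.6, -1.9]
width: 0.0493
```

Emit:
drive_tool(
  series=[
    [[0,0,0],[0,10,0],1],
    [[0,0,0],[0,20,0],1],
    [[0,0,0],[0,30,0],1],
    [[0,0,0],[0,34,0],1],
    [[0,0,0],[0,34,0],1],
  ],
)

```text
time: 7.3
ee_pos: [0.5589, -0.1349, 0.0792]
tool_rot: [0.408, 0.577, -0.408, 0.578]
wrist_force: [-0.0, -0.3, -2.8]
width: 0.0495
```

Emit:
drive_tool(
  series=[
    [[0,0,0],[0,0,0],1],
    [[0,0,0],[0,0,0],1],
  ],
)

```text
time: 7.47
ee_pos: [0.5576, -0.135, 0.0793]
tool_rot: [0.408, 0.578, -0.408, 0.577]
wrist_force: [-0.1, 0.6, -2.8]
width: 0.049
```

Emit:
drive_tool(
  series=[
    [[0,0,0],[0,2,0],1],
    [[0,0,0],[0,5,0],1],
    [[0,0,0],[0,8,0],1],
    [[0,0,0],[0,8,0],1],
    [[0,0,0],[0,8,0],1],
  ],
)

```text
time: 7.88
ee_pos: [0.5654, -0.1321, 0.0793]
tool_rot: [0.408, 0.578, -0.408, 0.577]
wrist_force: [-2.3, -1.2, -0.1]
width: 0.049
```

Emit:
drive_tool(
  series=[
    [[0,0,0],[0,2,0],1],
    [[0,0,0],[0,4,0],1],
    [[0,0,0],[0,7,0],1],
    [[0,0,0],[0,7,0],1],
    [[0,0,0],[0,7,0],1],
  ],
)

```text
time: 8.3
ee_pos: [0.5718, -0.1298, 0.0792]
tool_rot: [0.408, 0.578, -0.408, 0.577]
wrist_force: [-5.3, -2.6, 0.4]
width: 0.0491
```

Emit:
drive_tool(
  series=[
    [[0,0,0],[0,0,0],1],
    [[0,0,0],[0,0,0],1],
    [[0,0,0],[0,0,0],1],
  ],
)

```text
time: 8.55
ee_pos: [0.5717, -0.1298, 0.0793]
tool_rot: [0.408, 0.578, -0.408, 0.577]
wrist_force: [-6.6, -3.1, 0.3]
width: 0.0495
```

Run:
```python
from h import *
plan((571.6,-129.2,78,19.5-90))
im,X=snap("wrist");save(im,"w3.png")
```

```text
now [ 571.7 -129.8   79.3] yaw -70.5 j [-0.37  0.4  -0.17  1.   -0.    2.44] F [-6.6 -3.1  0.3] w 0.0495 t 8.6
   [0.0, 0.0, 0.001] [1.3, 0.1, -0.6] -> [ 572. -129.   78.] -70 j6~ 148
```

View pics/w3.png

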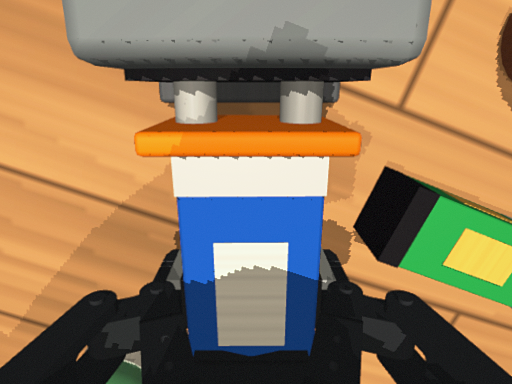

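Square contact at 7.2 N, so the plate is about 9 mm in and centred (orange plate at (248,143)). Retract, half turn, black end.

Emit:
drive_tool(
  series=[
    [[0,0,0],[0,-20,0],1],
    [[0,0,0],[-5,-45,5],1],
    [[0,0,0],[-10,-70,15],1],
    [[0,0,0],[-18,-90,25],1],
    [[0,0,0],[-18,-96,25],1],
  ],
)

```text
time: 9.02
ee_pos: [0.4895, -0.1871, 0.0986]
tool_rot: [0.408, 0.576, -0.408, 0.578]
wrist_force: [1.7, -0.5, -1.7]
width: 0.0494
```

Emit:
drive_tool(
  series=[
    [[-0.11,0,0],[0,0,0],1],
    [[-0.22,0,0],[0,0,0],1],
    [[-0.33,0,0],[0,0,0],1],
    [[-0.44,0,0],[0,0,0],1],
    [[-0.524,0,0],[0,0,0],1],
  ],
)

```text
time: 9.43
ee_pos: [0.4908, -0.1848, 0.0972]
tool_rot: [0.243, 0.664, -0.242, 0.665]
wrist_force: [0.0, 0.1, -3.3]
width: 0.0489
```

Emit:
drive_tool(
  series=[
    [[-0.11,0,0],[0,0,0],1],
    [[-0.22,0,0],[0,0,0],1],
    [[-0.33,0,0],[0,0,0],1],
    [[-0.44,0,0],[0,0,0],1],
    [[-0.524,0,0],[0,0,0],1],
  ],
)

```text
time: 9.85
ee_pos: [0.4908, -0.1847, 0.0971]
tool_rot: [0.062, 0.704, -0.062, 0.705]
wrist_force: [-0.0, -0.7, -3.7]
width: 0.0496
```

Emit:
drive_tool(
  series=[
    [[-0.11,0,0],[0,0,0],1],
    [[-0.22,0,0],[0,0,0],1],
    [[-0.33,0,0],[0,0,0],1],
    [[-0.44,0,0],[0,0,0],1],
    [[-0.524,0,0],[0,0,0],1],
  ],
)

```text
time: 10.27
ee_pos: [0.4908, -0.1847, 0.0971]
tool_rot: [-0.122, 0.696, 0.123, 0.697]
wrist_force: [-0.9, -0.3, -1.9]
width: 0.0493
```

Emit:
drive_tool(
  series=[
    [[-0.11,0,0],[0,0,0],1],
    [[-0.22,0,0],[0,0,0],1],
    [[-0.33,0,0],[0,0,0],1],
    [[-0.44,0,0],[0,0,0],1],
    [[-0.524,0,0],[0,0,0],1],
  ],
)

```text
time: 10.68
ee_pos: [0.4908, -0.1848, 0.0972]
tool_rot: [-0.299, 0.641, 0.299, 0.641]
wrist_force: [-0.0, 0.5, -2.2]
width: 0.0491
```

Emit:
drive_tool(
  series=[
    [[-0.11,0,0],[0,0,0],1],
    [[-0.22,0,0],[0,0,0],1],
    [[-0.33,0,0],[0,0,0],1],
    [[-0.44,0,0],[0,0,0],1],
    [[-0.524,0,0],[0,0,0],1],
  ],
)

```text
time: 11.1
ee_pos: [0.4908, -0.1847, 0.0971]
tool_rot: [-0.455, 0.541, 0.454, 0.542]
wrist_force: [-0.6, 0.2, -1.9]
width: 0.0488
```

Emit:
drive_tool(
  series=[
    [[-0.11,0,0],[0,0,0],1],
    [[-0.22,0,0],[0,0,0],1],
    [[-0.33,0,0],[0,0,0],1],
    [[-0.44,0,0],[0,0,0],1],
    [[-0.524,0,0],[0,0,0],1],
  ],
)

```text
time: 11.52
ee_pos: [0.4908, -0.1848, 0.0972]
tool_rot: [0.58, -0.405, -0.579, -0.406]
wrist_force: [0.7, -0.0, -3.4]
width: 0.0492
```

Emit:
drive_tool(
  series=[
    [[0,0,0],[0,0,0],1],
    [[0,0,0],[0,0,0],1],
    [[0,0,0],[0,0,0],1],
  ],
)

```text
time: 11.77
ee_pos: [0.4904, -0.185, 0.0972]
tool_rot: [0.578, -0.408, -0.577, -0.408]
wrist_force: [0.8, -1.0, -2.5]
width: 0.0494
```

Run:
```python
from h import *
plan((525.4,-145.5,79,109.5),(571.6,-129.2,79,109.5))
im,X=snap("wrist");save(im,"w4.png")
t=tool()[:3,3];
rect("carton",im,X,*ANY,(t[0]-.12,t[0]+.12,t[1]-.12,t[1]+.12),(t[2]+.03,t[2]+.048))
```

```text
now [ 490.4 -185.    97.2] yaw 109.5 j [-0.52  0.29 -0.29  0.99  0.   -0.86] F [ 0.8 -1.  -2.5] w 0.0494 t 11.8
   [0.0, 0.0, 0.0] [18.2, -46.2, 25.5] -> [ 525. -146.   79.] 110 j6~ -35
   [0.0, 0.0, 0.0] [0.0, -49.0, -0.1] -> [ 572. -129.   79.] 110 j6~ -32
carton 30375 med [ 467.2 -193.9  138.5] rect [ 473.  -191.8] [90.1 94.1] 71.0
```

Now -y is the push direction. The carton is still held at the same width.

Emit:
drive_tool(
  series=[
    [[0,0,0],[6,-12,7],1],
    [[0,0,0],[12,-24,14],1],
    [[0,0,0],[18,-36,21],1],
    [[0,0,0],[18,-46,26],1],
    [[0,0,0],[18,-46,26],1],
  ],
)

```text
time: 12.23
ee_pos: [0.5257, -0.144, 0.0792]
tool_rot: [-0.578, 0.407, 0.578, 0.407]
wrist_force: [1.1, 1.4, -2.2]
width: 0.0491
```

Emit:
drive_tool(
  series=[
    [[0,0,0],[0,-12,0],1],
    [[0,0,0],[0,-24,0],1],
    [[0,0,0],[0,-33,0],1],
    [[0,0,0],[0,-38,0],1],
    [[0,0,0],[0,-41,0],1],
  ],
)

```text
time: 12.65
ee_pos: [0.5641, -0.1314, 0.0792]
tool_rot: [0.578, -0.407, -0.578, -0.407]
wrist_force: [-2.6, -1.7, -2.0]
width: 0.0489
```

Emit:
drive_tool(
  series=[
    [[0,0,0],[0,-2,0],1],
    [[0,0,0],[0,-4,0],1],
    [[0,0,0],[0,-6,0],1],
    [[0,0,0],[0,-7,0],1],
    [[0,0,0],[0,-7,0],1],
  ],
)

```text
time: 13.07
ee_pos: [0.5694, -0.1294, 0.0792]
tool_rot: [-0.578, 0.408, 0.578, 0.407]
wrist_force: [-3.0, -4.5, -2.1]
width: 0.0492
```

Emit:
drive_tool(
  series=[
    [[0,0,0],[0,0,0],1],
    [[0,0,0],[0,0,0],1],
    [[0,0,0],[0,0,0],1],
  ],
)

```text
time: 13.32
ee_pos: [0.5693, -0.1294, 0.0792]
tool_rot: [-0.578, 0.408, 0.578, 0.407]
wrist_force: [-3.9, -3.9, -1.9]
width: 0.0493
```

Run:
```python
from h import *
plan((571.6,-129.2,79,109.5))
im,X=snap("wrist");save(im,"w5.png")
```

```text
now [ 569.3 -129.4   79.2] yaw 109.6 j [-0.37  0.4  -0.17  1.   -0.   -0.71] F [-3.9 -3.9 -1.9] w 0.0493 t 13.3
   [0.002, -0.0, -0.001] [0.2, -2.3, -0.6] -> [ 572. -129.   79.] 110 j6~ -32
```

View pics/w5.png

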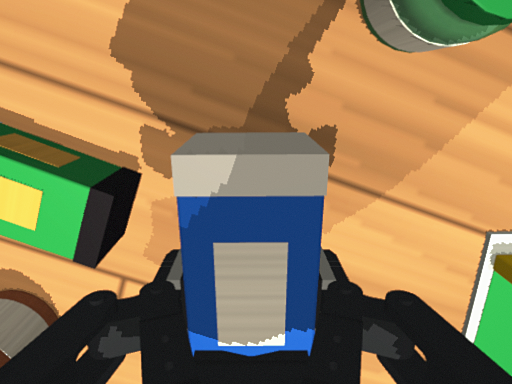

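About 5 N, so roughly 6 mm in. I'll push 3 mm more for margin, hold, then back off and move to the blue lane.

Emit:
drive_tool(
  series=[
    [[0,0,0],[0,-2,0],1],
    [[0,0,0],[0,-3,0],1],
    [[0,0,0],[0,-3,0],1],
    [[0,0,0],[0,-3,0],1],
    [[0,0,0],[0,-3,0],1],
  ],
)

```text
time: 13.78
ee_pos: [0.5719, -0.1285, 0.0792]
tool_rot: [-0.578, 0.408, 0.578, 0.407]
wrist_force: [-5.1, -4.3, -1.5]
width: 0.0488
```

Emit:
drive_tool(
  series=[
    [[0,0,0],[0,20,0],1],
    [[0,0,0],[-10,40,0],1],
    [[0,0,0],[-30,65,0],1],
    [[0,0,0],[-60,80,0],1],
    [[0,0,0],[-90,80,0],1],
  ],
)

```text
time: 14.2
ee_pos: [0.4946, -0.155, 0.17]
tool_rot: [-0.577, 0.408, 0.579, 0.408]
wrist_force: [1.6, -0.5, -1.6]
width: 0.049
```

Emit:
drive_tool(
  series=[
    [[0,0,0],[0,0,0],1],
    [[0,0,0],[0,0,0],1],
    [[0,0,0],[0,0,0],1],
  ],
)

```text
time: 14.45
ee_pos: [0.4973, -0.1548, 0.1688]
tool_rot: [-0.578, 0.407, 0.578, 0.407]
wrist_force: [0.4, -0.6, -3.4]
width: 0.0493
```

Run:
```python
from h import *
plan((579,231,168,109.8),(579,231,80,109.8))
for k in("top","scene"):
    im,X=snap(k)
    rect("lane red",im,X,[0,150,80],[8,255,255],(.45,.7,.2,.4),(-.005,.02))
    rect("lane blue",im,X,[105,120,60],[125,255,255],(.48,.66,.15,.32),(-.005,.02))
    rect("lane green",im,X,[45,120,40],[85,255,255],(.5,.7,.05,.2),(-.005,.02))
    rect("stop",im,X,[105,120,40],[125,255,255],(.55,.75,.05,.4),(.03,.06))
    rect("bar",im,X,[22,150,80],[34,255,255],(.44,.6,.05,.4),(.03,.06))
    rect("greencarton",im,X,*ANY,(.5,.68,-.35,-.19),(.035,.06))
```

```text
now [ 497.3 -154.8  168.8] yaw 109.7 j [-0.46  0.24 -0.17  1.16  0.   -0.81] F [ 0.4 -0.6 -3.4] w 0.0493 t 14.4
   [-0.001, 0.0, 0.0] [0.5, -103.4, 167.9] -> [538.  38. 168.] 110 j6~ -16
   [-0.001, 0.0, 0.0] [0.4, -103.6, 167.8] -> [579. 231. 168.] 110 j6~ 2
   [0.0, 0.0, 0.0] [88.0, 0.0, -0.0] -> [579. 231.  80.] 110 j6~ 2
lane red 398 med [548.4 305.4   5.5] rect [549.9 305.4] [122.5  47.3] 19.7
lane blue 428 med [578.6 230.8   5.7] rect [579.9 230.8] [127.1  48. ] 20.0
lane green 390 med [618.4 117.1   5.9] rect [618.2 117.6] [124.5  44.1] 19.8
stop 280 med [646.9 240.8  40.4] rect [649.8 234.9] [ 13.7 261.7] 19.6
bar 243 med [504.9 184.2  40.1] rect [506.8 183.5] [ 12.6 253.1] 19.4
greencarton 322 med [ 598.3 -287.3   50.5] rect [ 601.1 -285.3] [80.3 52.3] 87.6
lane red 589 med [536.  301.5   5. ] rect [534.5 301.2] [116.6  50.5] 19.2
lane blue 706 med [572.2 229.5   5.1] rect [574.4 250.3] [158.9  90.1] 21.3
lane green 602 med [606.3 113.7   4.8] rect [602.6 113.4] [115.8  50.7] 20.4
stop 687 med [655.3 237.5  39.8] rect [652.9 237.5] [ 19.  267.3] 20.0
bar 329 med [508.1 185.2  40. ] rect [508.5 184.6] [ 18.6 257.8] 20.4
greencarton 637 med [ 606.6 -263.8   48.8] rect [ 602.1 -267.1] [118.7  56.9] 89.1
```

Emit:
drive_tool(
  series=[
    [[0,0,0],[0,-25,42],1],
    [[0,0,0],[0,-45,75],1],
    [[0,0,0],[0,-65,110],1],
    [[0,0,0],[0,-85,142],1],
    [[0,0,0],[0,-100,168],1],
  ],
)

```text
time: 14.97
ee_pos: [0.5348, 0.0399, 0.1679]
tool_rot: [-0.577, 0.407, 0.579, 0.407]
wrist_force: [0.6, 0.3, -2.7]
width: 0.0495
```

Emit:
drive_tool(
  series=[
    [[0,0,0],[0,-25,42],1],
    [[0,0,0],[0,-45,75],1],
    [[0,0,0],[0,-65,110],1],
    [[0,0,0],[0,-85,142],1],
    [[0,0,0],[0,-99,168],1],
  ],
)

```text
time: 15.38
ee_pos: [0.5715, 0.2319, 0.1674]
tool_rot: [-0.578, 0.407, 0.579, 0.406]
wrist_force: [-0.3, -1.4, -2.0]
width: 0.0492
```

Emit:
drive_tool(
  series=[
    [[0,0,0],[20,0,0],1],
    [[0,0,0],[50,0,0],1],
    [[0,0,0],[80,0,0],1],
    [[0,0,0],[80,0,0],1],
    [[0,0,0],[80,0,0],1],
  ],
)

```text
time: 15.8
ee_pos: [0.5703, 0.2283, 0.0873]
tool_rot: [-0.577, 0.409, 0.579, 0.406]
wrist_force: [0.8, -0.0, -2.6]
width: 0.0491
```

Emit:
drive_tool(
  series=[
    [[0,0,0],[0,0,0],1],
    [[0,0,0],[0,0,0],1],
  ],
)

```text
time: 15.97
ee_pos: [0.5727, 0.2285, 0.091]
tool_rot: [0.579, -0.407, -0.577, -0.408]
wrist_force: [0.6, 0.5, -2.1]
width: 0.0495
```

Run:
```python
from h import *
plan((572.2,228.2,30,109.8),(572.2,228.2,14,109.8))
im,X=snap("wrist");save(im,"w6.png")
```

```text
now [572.7 228.5  91. ] yaw 109.7 j [ 0.24  0.44 -0.07  1.06  0.   -0.1 ] F [ 0.6  0.5 -2.1] w 0.0495 t 16.0
   [-0.003, -0.0, 0.002] [61.0, 0.7, -0.1] -> [572. 228.  30.] 110 j6~ 2
   [0.0, 0.0, 0.0] [16.0, 0.0, 0.0] -> [572. 228.  14.] 110 j6~ 2
```

View pics/w6.png

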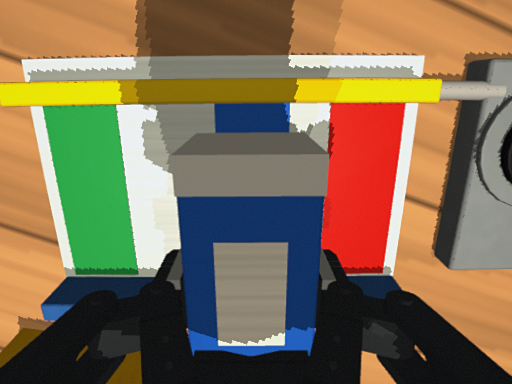

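The carton hangs over the blue lane (strip at (252,115)), clear of the yellow bar (y≈92). Lowering gently.

Emit:
drive_tool(
  series=[
    [[0,0,0],[25,0,0],1],
    [[0,0,0],[50,0,0],1],
    [[0,0,0],[66,0,0],1],
    [[0,0,0],[73,0,0],1],
    [[0,0,0],[76,0,0],1],
  ],
)

```text
time: 16.43
ee_pos: [0.5713, 0.2281, 0.0139]
tool_rot: [-0.578, 0.408, 0.578, 0.407]
wrist_force: [-11.8, -3.7, 20.5]
width: 0.0491
```

Emit:
drive_tool(
  series=[
    [[0,0,0],[0,0,0],1],
    [[0,0,0],[0,0,0],1],
  ],
)

```text
time: 16.6
ee_pos: [0.5726, 0.2285, 0.0149]
tool_rot: [0.579, -0.407, -0.577, -0.408]
wrist_force: [0.2, 0.5, -2.6]
width: 0.0494
```

Emit:
drive_tool(
  series=[
    [[0,0,0],[1,0,0],1],
    [[0,0,0],[1,0,0],1],
    [[0,0,0],[1,0,0],-1],
    [[0,0,0],[1,0,0],-1],
    [[0,0,0],[1,0,0],-1],
  ],
)

```text
time: 17.02
ee_pos: [0.5719, 0.2284, 0.0127]
tool_rot: [0.578, -0.407, -0.578, -0.407]
wrist_force: [-0.1, 0.5, -0.9]
width: 0.0832
```

Emit:
drive_tool(
  series=[
    [[0,0,0],[0,0,0],-1],
    [[0,0,0],[0,0,0],-1],
    [[0,0,0],[0,0,0],-1],
    [[0,0,0],[0,0,0],-1],
    [[0,0,0],[-20,0,0],-1],
  ],
)

```text
time: 17.43
ee_pos: [0.5697, 0.2278, 0.0292]
tool_rot: [-0.577, 0.409, 0.579, 0.406]
wrist_force: [0.1, 0.4, 0.3]
width: 0.0852
```

Emit:
drive_tool(
  series=[
    [[0,0,0],[-40,0,0],-1],
    [[0,0,0],[-80,0,0],-1],
    [[0,0,0],[-120,0,0],-1],
    [[0,0,0],[-150,0,0],-1],
    [[0,0,0],[-150,0,0],-1],
  ],
)

```text
time: 17.85
ee_pos: [0.5739, 0.229, 0.1894]
tool_rot: [0.58, -0.405, -0.576, -0.41]
wrist_force: [0.8, -0.7, -0.7]
width: 0.0853
```

Emit:
drive_tool(
  series=[
    [[0,0,0],[0,0,0],-1],
    [[0,0,0],[0,0,0],-1],
  ],
)

```text
time: 18.02
ee_pos: [0.5714, 0.2283, 0.1817]
tool_rot: [-0.578, 0.407, 0.578, 0.407]
wrist_force: [0.0, -0.8, -0.5]
width: 0.085
```

Run:
```python
from h import *
plan((601,-268,180,-2))
im,X=snap("wrist");save(im,"w7.png")
P=rect("blue",im,X,*ANY,(.45,.7,.12,.32),(.047,.065))
n=np.array([.94,.342]);t=np.array([-.342,.94]);c=np.array(cv2.minAreaRect(P[:,:2]*1000)[0]);print("lane coords",c@n-615.5,c@t-18.8)
im,X=snap("top");rect("greencarton",im,X,*ANY,(.5,.68,-.36,-.17),(.035,.06))
```

```text
now [571.4 228.3 181.7] yaw 109.7 j [ 0.24  0.39  0.08  1.27  0.   -0.1 ] F [ 0.  -0.8 -0.5] w 0.085 t 18.0
   [0.487, -0.0, -0.001] [0.4, 34.8, -119.3] -> [579. 104. 181.] 82 j6~ 18
   [0.487, 0.0, 0.0] [0.4, -25.1, -121.7] -> [586. -20. 181.] 54 j6~ 34
   [0.487, 0.0, 0.0] [0.4, -79.2, -95.8] -> [ 594. -144.  180.] 26 j6~ 50
   [0.487, 0.0, 0.0] [0.4, -114.8, -47.6] -> [ 601. -268.  180.] -2 j6~ 68
blue 7386 med [566.1 225.9  55.1] rect [571.6 227.1] [115.6  50.6] 20.2
lane coords -0.5006151733398383 -0.790015625000013
greencarton 484 med [ 599.4 -266.8   50. ] rect [ 601.4 -268.2] [115.3  52.1] 88.0
```

View pics/w7.png

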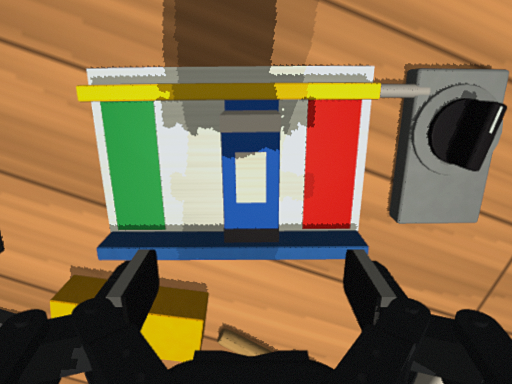

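Blue lies centred in its lane, in front of the bar. Next is green, going over the head at z 0.18.

Emit:
drive_tool(
  series=[
    [[0.1,0,0],[0,7,-24],-1],
    [[0.2,0,0],[0,14,-48],-1],
    [[0.3,0,0],[0,21,-72],-1],
    [[0.4,0,0],[0,28,-96],-1],
    [[0.487,0,0],[0,35,-119],-1],
  ],
)

```text
time: 18.53
ee_pos: [0.5781, 0.1033, 0.1808]
tool_rot: [-0.461, 0.536, 0.462, 0.535]
wrist_force: [0.3, -0.1, -0.1]
width: 0.0855
```

Emit:
drive_tool(
  series=[
    [[0.1,0,0],[0,-5,-24],-1],
    [[0.2,0,0],[0,-10,-48],-1],
    [[0.3,0,0],[0,-15,-72],-1],
    [[0.4,0,0],[0,-20,-97],-1],
    [[0.487,0,0],[0,-25,-122],-1],
  ],
)

```text
time: 18.95
ee_pos: [0.5854, -0.0209, 0.1809]
tool_rot: [-0.318, 0.632, 0.319, 0.631]
wrist_force: [0.1, 0.2, 1.0]
width: 0.0855
```

Emit:
drive_tool(
  series=[
    [[0.1,0,0],[0,-16,-19],-1],
    [[0.2,0,0],[0,-32,-38],-1],
    [[0.3,0,0],[0,-48,-57],-1],
    [[0.4,0,0],[0,-64,-76],-1],
    [[0.487,0,0],[0,-79,-96],-1],
  ],
)

```text
time: 19.37
ee_pos: [0.5927, -0.145, 0.1808]
tool_rot: [-0.157, 0.69, 0.158, 0.689]
wrist_force: [-0.3, 1.1, 0.1]
width: 0.0854
```

Emit:
drive_tool(
  series=[
    [[0.1,0,0],[0,-23,-10],-1],
    [[0.2,0,0],[0,-46,-20],-1],
    [[0.3,0,0],[0,-69,-30],-1],
    [[0.4,0,0],[0,-92,-40],-1],
    [[0.487,0,0],[0,-115,-48],-1],
  ],
)

```text
time: 19.78
ee_pos: [0.5997, -0.2695, 0.1807]
tool_rot: [0.014, 0.708, -0.013, 0.706]
wrist_force: [0.5, -0.1, 0.0]
width: 0.0855
```

Emit:
drive_tool(
  series=[
    [[0,0,0],[0,0,0],-1],
    [[0,0,0],[0,0,0],-1],
    [[0,0,0],[0,0,0],-1],
  ],
)

```text
time: 20.03
ee_pos: [0.5999, -0.2679, 0.181]
tool_rot: [0.012, 0.708, -0.011, 0.706]
wrist_force: [0.1, 0.8, 0.6]
width: 0.0852
```

Run:
```python
from h import *
plan((601,-268,60,-2))
im,X=snap("wrist");save(im,"w8.png")
rect("green",im,X,*ANY,(.48,.70,-.4,-.17),(.038,.062))
```

```text
now [ 599.9 -267.9  181. ] yaw -1.9 j [-0.55  0.46  0.2   1.31  0.    1.06] F [0.1 0.8 0.6] w 0.0852 t 20.0
   [0.002, -0.002, -0.001] [121.0, -0.3, 1.3] -> [ 601. -268.   60.] -2 j6~ 68
green 7948 med [ 602.1 -267.8   50.2] rect [ 613.7 -303.6] [ 89.5 201.8] 21.1
```

Emit:
drive_tool(
  series=[
    [[0,0,0],[35,0,1],-1],
    [[0,0,0],[70,0,1],-1],
    [[0,0,0],[105,0,1],-1],
    [[0,0,0],[120,0,1],-1],
    [[0,0,0],[120,0,1],-1],
  ],
)

```text
time: 20.5
ee_pos: [0.5993, -0.2659, 0.0581]
tool_rot: [0.013, 0.709, -0.01, 0.705]
wrist_force: [0.5, 0.7, -0.7]
width: 0.0852
```

Emit:
drive_tool(
  series=[
    [[0,0,0],[15,0,0],-1],
    [[0,0,0],[32,0,0],-1],
    [[0,0,0],[46,0,0],-1],
    [[0,0,0],[52,0,0],-1],
    [[0,0,0],[52,0,0],-1],
  ],
)

```text
time: 20.92
ee_pos: [0.6013, -0.2676, 0.0102]
tool_rot: [0.012, 0.707, -0.011, 0.707]
wrist_force: [-0.5, 0.4, 0.2]
width: 0.0854
```

Emit:
drive_tool(
  series=[
    [[0,0,0],[0,0,0],1],
    [[0,0,0],[0,0,0],1],
    [[0,0,0],[0,0,0],1],
    [[0,0,0],[0,0,0],1],
    [[0,0,0],[0,0,0],1],
  ],
)

```text
time: 21.33
ee_pos: [0.602, -0.2687, 0.0119]
tool_rot: [0.012, 0.706, -0.012, 0.708]
wrist_force: [-0.2, 0.3, 6.2]
width: 0.049
```

Emit:
drive_tool(
  series=[
    [[0,0,0],[0,0,0],1],
    [[0,0,0],[0,0,0],1],
    [[0,0,0],[-15,0,0],1],
    [[0,0,0],[-45,0,0],1],
    [[0,0,0],[-70,0,0],1],
  ],
)

```text
time: 21.75
ee_pos: [0.6009, -0.2682, 0.0812]
tool_rot: [0.012, 0.707, -0.012, 0.707]
wrist_force: [0.7, -1.3, -2.2]
width: 0.049
```

Emit:
drive_tool(
  series=[
    [[0,0,0],[-10,0,0],1],
    [[0,0,0],[-18,0,0],1],
    [[0,0,0],[-18,0,0],1],
    [[0,0,0],[-18,0,0],1],
    [[0,0,0],[-18,0,0],1],
  ],
)

```text
time: 22.17
ee_pos: [0.6007, -0.268, 0.0966]
tool_rot: [0.012, 0.708, -0.012, 0.706]
wrist_force: [0.7, -0.6, -2.6]
width: 0.0493
```

Run:
```python
from h import *
plan((485,-190,100,40),(485,-190,97,109.5))
im,X=snap("wrist");save(im,"w9.png")
```

```text
now [ 600.7 -268.    96.6] yaw -1.9 j [-0.55  0.5   0.05  1.12  0.    1.06] F [ 0.7 -0.6 -2.6] w 0.0493 t 22.2
   [-0.366, -0.002, -0.002] [-1.5, 37.0, -59.1] -> [ 543. -229.   98.] 19 j6~ 48
   [-0.366, 0.0, 0.0] [-1.7, 55.7, -42.0] -> [ 485. -190.  100.] 40 j6~ 29
   [-0.404, 0.0, 0.0] [1.0, 0.0, 0.0] -> [ 485. -190.   99.] 63 j6~ 5
   [-0.404, 0.0, 0.0] [1.0, 0.0, 0.0] -> [ 485. -190.   98.] 86 j6~ -18
   [-0.404, 0.0, 0.0] [1.0, 0.0, 0.0] -> [ 485. -190.   97.] 110 j6~ -41
```

View pics/w9.png

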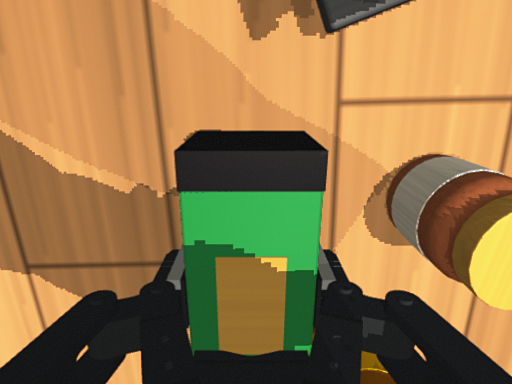

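Green is held straight, black end at (250,165) on +y, so white leads at yaw 109.5.

Emit:
drive_tool(
  series=[
    [[-0.07,0,0],[0,7,-12],1],
    [[-0.15,0,0],[0,15,-24],1],
    [[-0.22,0,0],[0,22,-36],1],
    [[-0.3,0,0],[0,30,-48],1],
    [[-0.366,0,0],[0,37,-59],1],
  ],
)

```text
time: 22.63
ee_pos: [0.5425, -0.2287, 0.097]
tool_rot: [-0.118, 0.698, 0.119, 0.697]
wrist_force: [-0.4, 0.1, -2.2]
width: 0.0492
```

Emit:
drive_tool(
  series=[
    [[-0.07,0,0],[0,11,-8],1],
    [[-0.15,0,0],[0,22,-17],1],
    [[-0.22,0,0],[0,33,-25],1],
    [[-0.3,0,0],[0,45,-34],1],
    [[-0.366,0,0],[0,56,-42],1],
  ],
)

```text
time: 23.05
ee_pos: [0.4845, -0.1894, 0.0972]
tool_rot: [-0.243, 0.664, 0.244, 0.664]
wrist_force: [0.1, 0.8, -2.2]
width: 0.0489
```

Emit:
drive_tool(
  series=[
    [[-0.08,0,0],[0,0,0],1],
    [[-0.16,0,0],[0,0,0],1],
    [[-0.24,0,0],[0,0,0],1],
    [[-0.32,0,0],[0,0,0],1],
    [[-0.404,0,0],[0,0,0],1],
  ],
)

```text
time: 23.47
ee_pos: [0.4852, -0.1899, 0.0974]
tool_rot: [-0.371, 0.602, 0.372, 0.601]
wrist_force: [0.7, -1.0, -3.2]
width: 0.0494
```

Emit:
drive_tool(
  series=[
    [[-0.08,0,0],[0,0,0],1],
    [[-0.16,0,0],[0,0,0],1],
    [[-0.24,0,0],[0,0,0],1],
    [[-0.32,0,0],[0,0,0],1],
    [[-0.404,0,0],[0,0,0],1],
  ],
)

```text
time: 23.88
ee_pos: [0.4852, -0.1899, 0.0973]
tool_rot: [-0.484, 0.515, 0.485, 0.515]
wrist_force: [0.1, 0.5, -3.6]
width: 0.0495
```

Emit:
drive_tool(
  series=[
    [[-0.08,0,0],[0,0,0],1],
    [[-0.16,0,0],[0,0,0],1],
    [[-0.24,0,0],[0,0,0],1],
    [[-0.32,0,0],[0,0,0],1],
    [[-0.404,0,0],[0,0,0],1],
  ],
)

```text
time: 24.3
ee_pos: [0.4852, -0.1899, 0.0973]
tool_rot: [-0.577, 0.407, 0.579, 0.407]
wrist_force: [-0.3, 0.1, -2.3]
width: 0.0494
```

Emit:
drive_tool(
  series=[
    [[0,0,0],[0,0,0],1],
    [[0,0,0],[0,0,0],1],
    [[0,0,0],[0,0,0],1],
  ],
)

```text
time: 24.55
ee_pos: [0.4855, -0.19, 0.0978]
tool_rot: [-0.576, 0.409, 0.577, 0.409]
wrist_force: [-0.7, -0.4, -2.8]
width: 0.0492
```

Run:
```python
from h import *
plan((525.4,-145.5,80,109.5),(571.6,-129.2,80,109.5))
```

```text
now [ 485.5 -190.    97.8] yaw 109.3 j [-0.53  0.29 -0.29  0.99  0.   -0.87] F [-0.7 -0.4 -2.8] w 0.0492 t 24.6
   [-0.004, 0.001, -0.0] [17.8, -52.4, 28.9] -> [ 525. -146.   80.] 110 j6~ -35
   [0.0, 0.0, 0.0] [0.0, -49.0, -0.1] -> [ 572. -129.   80.] 110 j6~ -32
```

Emit:
drive_tool(
  series=[
    [[0,0,0],[6,-13,8],1],
    [[0,0,0],[12,-26,16],1],
    [[0,0,0],[18,-39,24],1],
    [[0,0,0],[18,-52,29],1],
    [[0,0,0],[18,-52,29],1],
  ],
)

```text
time: 24.97
ee_pos: [0.5265, -0.1441, 0.08]
tool_rot: [-0.577, 0.408, 0.577, 0.409]
wrist_force: [-0.4, -0.2, -2.1]
width: 0.0492
```

Emit:
drive_tool(
  series=[
    [[0,0,0],[0,-12,0],1],
    [[0,0,0],[0,-24,0],1],
    [[0,0,0],[0,-33,0],1],
    [[0,0,0],[0,-38,0],1],
    [[0,0,0],[0,-41,0],1],
  ],
)

```text
time: 25.38
ee_pos: [0.5646, -0.1318, 0.0802]
tool_rot: [0.577, -0.408, -0.577, -0.408]
wrist_force: [-1.9, -1.9, -2.8]
width: 0.0491
```

Emit:
drive_tool(
  series=[
    [[0,0,0],[0,-2,0],1],
    [[0,0,0],[0,-4,0],1],
    [[0,0,0],[0,-6,0],1],
    [[0,0,0],[0,-8,0],1],
    [[0,0,0],[0,-8,0],1],
  ],
)

```text
time: 25.8
ee_pos: [0.5708, -0.1294, 0.0801]
tool_rot: [-0.577, 0.409, 0.577, 0.408]
wrist_force: [-5.1, -3.1, -2.9]
width: 0.0493
```

Emit:
drive_tool(
  series=[
    [[0,0,0],[0,0,0],1],
    [[0,0,0],[0,0,0],1],
    [[0,0,0],[0,0,0],1],
  ],
)

```text
time: 26.05
ee_pos: [0.5706, -0.1295, 0.0802]
tool_rot: [-0.577, 0.409, 0.577, 0.408]
wrist_force: [-4.9, -4.0, -3.4]
width: 0.049
```

About 6 N, so roughly 8 mm in. Adding 2 mm, then retract and half turn (+rx).

Emit:
drive_tool(
  series=[
    [[0,0,0],[0,-2,0],1],
    [[0,0,0],[0,-2,0],1],
    [[0,0,0],[0,-2,0],1],
    [[0,0,0],[0,-2,0],1],
  ],
)

```text
time: 26.38
ee_pos: [0.5724, -0.1289, 0.0802]
tool_rot: [-0.577, 0.409, 0.577, 0.408]
wrist_force: [-4.8, -3.8, -1.8]
width: 0.0489
```

Emit:
drive_tool(
  series=[
    [[0,0,0],[0,20,0],1],
    [[0,0,0],[-5,45,-5],1],
    [[0,0,0],[-10,70,-15],1],
    [[0,0,0],[-18,90,-25],1],
    [[0,0,0],[-18,97,-26],1],
  ],
)

```text
time: 26.8
ee_pos: [0.4896, -0.1872, 0.0998]
tool_rot: [0.578, -0.409, -0.576, -0.409]
wrist_force: [0.8, -1.2, -2.0]
width: 0.049
```

Emit:
drive_tool(
  series=[
    [[0.11,0,0],[0,0,0],1],
    [[0.22,0,0],[0,0,0],1],
    [[0.33,0,0],[0,0,0],1],
    [[0.44,0,0],[0,0,0],1],
    [[0.524,0,0],[0,0,0],1],
  ],
)

```text
time: 27.22
ee_pos: [0.4908, -0.1851, 0.0983]
tool_rot: [-0.45, 0.545, 0.45, 0.546]
wrist_force: [-0.9, 0.4, -3.4]
width: 0.0491
```

Emit:
drive_tool(
  series=[
    [[0.11,0,0],[0,0,0],1],
    [[0.22,0,0],[0,0,0],1],
    [[0.33,0,0],[0,0,0],1],
    [[0.44,0,0],[0,0,0],1],
    [[0.524,0,0],[0,0,0],1],
  ],
)

```text
time: 27.63
ee_pos: [0.4908, -0.185, 0.0983]
tool_rot: [-0.294, 0.643, 0.294, 0.644]
wrist_force: [-0.4, 0.2, -2.8]
width: 0.0489
```

Emit:
drive_tool(
  series=[
    [[0.11,0,0],[0,0,0],1],
    [[0.22,0,0],[0,0,0],1],
    [[0.33,0,0],[0,0,0],1],
    [[0.44,0,0],[0,0,0],1],
    [[0.524,0,0],[0,0,0],1],
  ],
)

```text
time: 28.05
ee_pos: [0.4909, -0.185, 0.0983]
tool_rot: [-0.117, 0.697, 0.117, 0.698]
wrist_force: [1.1, 1.1, -2.9]
width: 0.0491
```

Emit:
drive_tool(
  series=[
    [[0.11,0,0],[0,0,0],1],
    [[0.22,0,0],[0,0,0],1],
    [[0.33,0,0],[0,0,0],1],
    [[0.44,0,0],[0,0,0],1],
    [[0.524,0,0],[0,0,0],1],
  ],
)

```text
time: 28.47
ee_pos: [0.4909, -0.185, 0.0983]
tool_rot: [0.068, 0.704, -0.067, 0.704]
wrist_force: [-0.5, -0.2, -2.4]
width: 0.0492
```

Emit:
drive_tool(
  series=[
    [[0.11,0,0],[0,0,0],1],
    [[0.22,0,0],[0,0,0],1],
    [[0.33,0,0],[0,0,0],1],
    [[0.44,0,0],[0,0,0],1],
    [[0.524,0,0],[0,0,0],1],
  ],
)

```text
time: 28.88
ee_pos: [0.4908, -0.185, 0.0983]
tool_rot: [0.248, 0.662, -0.247, 0.663]
wrist_force: [-0.0, 0.8, -2.7]
width: 0.049
```

Emit:
drive_tool(
  series=[
    [[0.11,0,0],[0,0,0],1],
    [[0.22,0,0],[0,0,0],1],
    [[0.33,0,0],[0,0,0],1],
    [[0.44,0,0],[0,0,0],1],
    [[0.524,0,0],[0,0,0],1],
  ],
)

```text
time: 29.3
ee_pos: [0.4909, -0.185, 0.0983]
tool_rot: [0.411, 0.575, -0.41, 0.576]
wrist_force: [-0.7, 0.0, -3.1]
width: 0.0493
```

Emit:
drive_tool(
  series=[
    [[0,0,0],[0,0,0],1],
    [[0,0,0],[0,0,0],1],
    [[0,0,0],[0,0,0],1],
  ],
)

```text
time: 29.55
ee_pos: [0.4905, -0.1852, 0.0983]
tool_rot: [0.408, 0.577, -0.408, 0.577]
wrist_force: [0.5, 0.1, -1.8]
width: 0.0492
```

Run:
```python
from h import *
plan((525.4,-145.5,80,-70.5),(571.6,-129.2,80,-70.5))
im,X=snap("wrist");save(im,"w10.png")
```

```text
now [ 490.5 -185.2   98.3] yaw -70.5 j [-0.52  0.29 -0.29  0.99  0.    2.28] F [ 0.5  0.1 -1.8] w 0.0492 t 29.6
   [-0.001, -0.0, -0.0] [18.3, 46.1, -25.8] -> [ 525. -146.   80.] -70 j6~ 145
   [0.0, 0.0, 0.0] [0.0, 49.0, 0.1] -> [ 572. -129.   80.] -70 j6~ 148
```

View pics/w10.png

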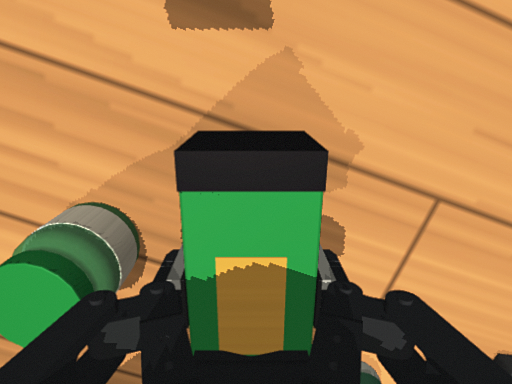

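The black end (250,165) is forward and the grip has not shifted. Pressing.

Emit:
drive_tool(
  series=[
    [[0,0,0],[6,12,-7],1],
    [[0,0,0],[12,24,-14],1],
    [[0,0,0],[18,36,-21],1],
    [[0,0,0],[18,46,-26],1],
    [[0,0,0],[18,46,-26],1],
  ],
)

```text
time: 30.02
ee_pos: [0.5262, -0.1443, 0.0801]
tool_rot: [0.409, 0.577, -0.408, 0.577]
wrist_force: [0.3, 0.7, -2.6]
width: 0.0487
```

Emit:
drive_tool(
  series=[
    [[0,0,0],[0,12,0],1],
    [[0,0,0],[0,24,0],1],
    [[0,0,0],[0,33,0],1],
    [[0,0,0],[0,38,0],1],
    [[0,0,0],[0,41,0],1],
  ],
)

```text
time: 30.43
ee_pos: [0.5645, -0.1321, 0.0802]
tool_rot: [0.409, 0.577, -0.409, 0.577]
wrist_force: [-3.0, -2.2, -0.8]
width: 0.0492
```

Emit:
drive_tool(
  series=[
    [[0,0,0],[0,2,0],1],
    [[0,0,0],[0,4,0],1],
    [[0,0,0],[0,6,0],1],
    [[0,0,0],[0,8,0],1],
    [[0,0,0],[0,8,0],1],
  ],
)

```text
time: 30.85
ee_pos: [0.5707, -0.1298, 0.0802]
tool_rot: [0.409, 0.577, -0.41, 0.576]
wrist_force: [-5.2, -3.7, -0.5]
width: 0.0489
```

Emit:
drive_tool(
  series=[
    [[0,0,0],[0,2,0],1],
    [[0,0,0],[0,2,0],1],
    [[0,0,0],[0,2,0],1],
    [[0,0,0],[0,2,0],1],
  ],
)

```text
time: 31.18
ee_pos: [0.5722, -0.1292, 0.0802]
tool_rot: [0.409, 0.577, -0.41, 0.576]
wrist_force: [-5.6, -3.9, -1.1]
width: 0.049
```

About 6.6 N, so roughly 9 mm. Back off, rise, and go to the green lane.

Emit:
drive_tool(
  series=[
    [[0,0,0],[0,-20,0],1],
    [[0,0,0],[-10,-40,0],1],
    [[0,0,0],[-30,-65,0],1],
    [[0,0,0],[-60,-80,0],1],
    [[0,0,0],[-90,-80,0],1],
  ],
)

```text
time: 31.6
ee_pos: [0.4948, -0.1553, 0.1709]
tool_rot: [0.409, 0.577, -0.41, 0.576]
wrist_force: [2.0, -0.2, -2.0]
width: 0.0491
```

Emit:
drive_tool(
  series=[
    [[0,0,0],[0,0,0],1],
    [[0,0,0],[0,0,0],1],
    [[0,0,0],[0,0,0],1],
  ],
)

```text
time: 31.85
ee_pos: [0.4977, -0.155, 0.1697]
tool_rot: [0.409, 0.577, -0.409, 0.577]
wrist_force: [-0.3, -0.3, -4.0]
width: 0.049
```

Run:
```python
from h import *
plan((613.1,115.7,170,-70.2),(613.1,115.7,90,-70.2))
```

```text
now [ 497.7 -155.   169.7] yaw -70.7 j [-0.46  0.24 -0.17  1.17  0.    2.34] F [-0.3 -0.3 -4. ] w 0.049 t 31.9
   [-0.004, -0.0, -0.0] [-0.1, 99.2, -108.7] -> [555. -20. 170.] -70 j6~ 158
   [-0.004, 0.0, 0.0] [-0.1, 99.7, -108.2] -> [613. 116. 170.] -70 j6~ 171
   [0.0, 0.0, 0.0] [80.0, 0.0, -0.0] -> [613. 116.  90.] -70 j6~ 171
```

Emit:
drive_tool(
  series=[
    [[0,0,0],[0,20,-22],1],
    [[0,0,0],[0,40,-44],1],
    [[0,0,0],[0,60,-66],1],
    [[0,0,0],[0,80,-88],1],
    [[-0.004,0,0],[0,99,-109],1],
  ],
)

```text
time: 32.27
ee_pos: [0.5551, -0.0177, 0.1684]
tool_rot: [0.408, 0.579, -0.408, 0.577]
wrist_force: [0.9, -1.2, -2.3]
width: 0.0488
```

Emit:
drive_tool(
  series=[
    [[0,0,0],[0,20,-22],1],
    [[0,0,0],[0,40,-44],1],
    [[0,0,0],[0,60,-66],1],
    [[0,0,0],[0,80,-88],1],
    [[-0.004,0,0],[0,100,-108],1],
  ],
)

```text
time: 32.68
ee_pos: [0.6131, 0.1177, 0.1681]
tool_rot: [0.406, 0.579, -0.407, 0.578]
wrist_force: [1.1, -1.1, -2.8]
width: 0.049
```

Emit:
drive_tool(
  series=[
    [[0,0,0],[20,0,0],1],
    [[0,0,0],[50,0,0],1],
    [[0,0,0],[75,0,0],1],
    [[0,0,0],[80,0,0],1],
    [[0,0,0],[80,0,0],1],
  ],
)

```text
time: 33.1
ee_pos: [0.6117, 0.1158, 0.0872]
tool_rot: [0.405, 0.58, -0.408, 0.577]
wrist_force: [0.7, -0.1, -2.2]
width: 0.0489
```

Emit:
drive_tool(
  series=[
    [[0,0,0],[0,0,0],1],
    [[0,0,0],[0,0,0],1],
    [[0,0,0],[0,0,0],1],
  ],
)

```text
time: 33.35
ee_pos: [0.6142, 0.1156, 0.0918]
tool_rot: [0.407, 0.578, -0.406, 0.579]
wrist_force: [-0.3, 0.1, -2.4]
width: 0.0493
```

Run:
```python
from h import *
plan((613.1,115.7,16,-70.2))
im,X=snap("wrist");save(im,"w11.png")
```

```text
now [614.2 115.6  91.8] yaw -70.3 j [ 0.05  0.45 -0.05  1.07  0.    2.85] F [-0.3  0.1 -2.4] w 0.0493 t 33.4
   [-0.001, 0.001, -0.002] [75.8, -1.2, -0.5] -> [613. 116.  16.] -70 j6~ 171
```

View pics/w11.png

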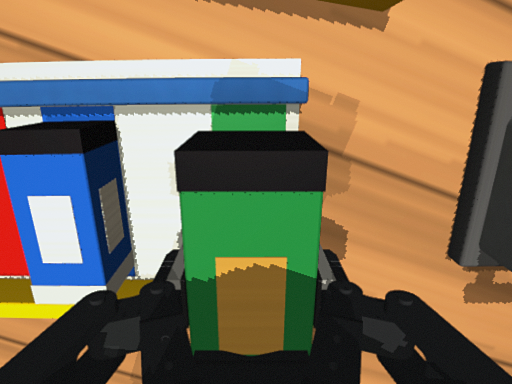

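Over the green lane (strip at (250,118)), aligned. Lower, release, rise.

Emit:
drive_tool(
  series=[
    [[0,0,0],[25,-1,0],1],
    [[0,0,0],[50,-1,0],1],
    [[0,0,0],[64,-1,0],1],
    [[0,0,0],[70,-1,0],1],
    [[0,0,0],[74,-1,0],1],
  ],
)

```text
time: 33.82
ee_pos: [0.6122, 0.1152, 0.0167]
tool_rot: [0.407, 0.578, -0.407, 0.578]
wrist_force: [-20.1, -1.2, 38.9]
width: 0.0491
```

Emit:
drive_tool(
  series=[
    [[0,0,0],[1,0,0],1],
    [[0,0,0],[2,0,0],1],
    [[0,0,0],[2,0,0],1],
    [[0,0,0],[2,0,0],-1],
    [[0,0,0],[2,0,0],-1],
  ],
)

```text
time: 34.23
ee_pos: [0.6136, 0.1153, 0.016]
tool_rot: [0.408, 0.577, -0.406, 0.579]
wrist_force: [0.5, 0.1, 0.4]
width: 0.0715
```

Emit:
drive_tool(
  series=[
    [[0,0,0],[0,0,0],-1],
    [[0,0,0],[0,0,0],-1],
    [[0,0,0],[0,0,0],-1],
    [[0,0,0],[0,0,0],-1],
    [[0,0,0],[-15,0,0],-1],
  ],
)

```text
time: 34.65
ee_pos: [0.6109, 0.1152, 0.0269]
tool_rot: [0.406, 0.58, -0.408, 0.577]
wrist_force: [-0.6, 0.5, -0.2]
width: 0.0858
```

Emit:
drive_tool(
  series=[
    [[0,0,0],[-40,0,0],-1],
    [[0,0,0],[-80,0,0],-1],
    [[0,0,0],[-120,0,0],-1],
    [[0,0,0],[-150,0,0],-1],
    [[0,0,0],[-150,0,0],-1],
  ],
)

```text
time: 35.07
ee_pos: [0.6148, 0.1155, 0.1864]
tool_rot: [0.409, 0.576, -0.405, 0.581]
wrist_force: [-0.0, -0.8, -0.8]
width: 0.0855
```

Emit:
drive_tool(
  series=[
    [[0,0,0],[0,0,0],-1],
    [[0,0,0],[0,0,0],-1],
    [[0,0,0],[0,0,0],-1],
  ],
)

```text
time: 35.32
ee_pos: [0.6118, 0.1153, 0.1778]
tool_rot: [0.406, 0.579, -0.407, 0.578]
wrist_force: [0.5, 0.4, -0.6]
width: 0.0856
```

```bash
cat >> h.py <<'E'
def cradle(cam):
    im,X=snap(cam);n=np.array([.94,.342]);t=np.array([-.342,.94])
    for nm,l,(cx,cy) in(("blue",18.8,(.572,.228)),("green",-100.9,(.613,.116))):
        P=rect(nm,im,X,*ANY,(cx-.075,cx+.075,cy-.055,cy+.055),(.048,.07))
        if len(P)>8:
            c=np.array(cv2.minAreaRect(P[:,:2]*1000)[0]);print("  lane coords",np.round([c@n-615.5,c@t-l],1))
    rect("bar",im,X,[22,150,60],[34,255,255],(.44,.62,.05,.4),(.03,.048))
    rect("knob",im,X,[0,0,0],[180,255,75],(.42,.53,.34,.44),(.055,.09))
    return im,X
E
python3 - <<'E'
from h import *
plan()
cradle("wrist");im,X=cradle("top")
E
```

```text
now [611.8 115.3 177.8] yaw -70.2 j [ 0.05  0.4   0.1   1.27 -0.    2.85] F [ 0.5  0.4 -0.6] w 0.0856 t 35.3
blue 7760 med [577.7 226.9  55.1] rect [571.8 227.1] [116.3  51.8] 20.4
  lane coords [-0.3 -0.9]
green 7658 med [618.9 116.1  55.2] rect [613.3 114.8] [116.   50.8] 19.9
  lane coords [ 0.3 -1. ]
bar 3963 med [512.3 176.4  40.7] rect [512.8 185.2] [ 25.2 258.2] 20.0
knob few 0
blue few 0
green 452 med [614.6 113.6  55.1] rect [615.4 114.1] [116.9  50.1] 19.5
  lane coords [ 2.  -2.3]
bar 109 med [534.2 108.9  40.1] rect [535.2 110.7] [14. 99.] 19.7
knob few 0
```

Both cartons are centred in their lanes. Now to the knob, unwinding the wrist on the way.

Run:
```python
from h import *
plan((450,372,200,130))
```

```text
now [611.9 115.3 177.8] yaw -70.2 j [0.05 0.4  0.1  1.27 0.   2.85] F [-0.4  0.3 -0.5] w 0.0851 t 35.4
   [-0.499, -0.001, 0.002] [-3.1, -9.4, -42.3] -> [589. 152. 181.] -42 j6~ 146
   [-0.499, 0.0, 0.0] [-3.2, 12.0, -41.6] -> [566. 189. 184.] -13 j6~ 121
   [-0.499, 0.0, 0.0] [-3.2, 30.5, -30.8] -> [542. 225. 187.] 16 j6~ 97
   [-0.499, 0.0, 0.0] [-3.2, 41.5, -12.4] -> [519. 262. 191.] 44 j6~ 73
   [-0.499, 0.0, 0.0] [-3.2, 42.4, 9.0] -> [496. 299. 194.] 73 j6~ 48
   [-0.499, 0.0, 0.0] [-3.2, 32.9, 28.2] -> [473. 335. 197.] 101 j6~ 24
   [-0.499, 0.0, 0.0] [-3.2, 15.4, 40.5] -> [450. 372. 200.] 130 j6~ 0
```

Emit:
drive_tool(
  series=[
    [[-0.1,0,0],[-3,-2,-9],-1],
    [[-0.2,0,0],[-3,-4,-18],-1],
    [[-0.3,0,0],[-3,-6,-27],-1],
    [[-0.4,0,0],[-3,-8,-36],-1],
    [[-0.499,0,0],[-3,-9,-42],-1],
  ],
)

```text
time: 35.83
ee_pos: [0.589, 0.1523, 0.1813]
tool_rot: [0.249, 0.662, -0.25, 0.661]
wrist_force: [-0.0, -0.8, 0.0]
width: 0.0856
```

Emit:
drive_tool(
  series=[
    [[-0.1,0,0],[-3,2,-8],-1],
    [[-0.2,0,0],[-3,5,-17],-1],
    [[-0.3,0,0],[-3,7,-25],-1],
    [[-0.4,0,0],[-3,10,-33],-1],
    [[-0.499,0,0],[-3,12,-42],-1],
  ],
)

```text
time: 36.25
ee_pos: [0.5659, 0.1889, 0.1842]
tool_rot: [0.079, 0.703, -0.079, 0.702]
wrist_force: [0.2, -0.6, -1.1]
width: 0.0852
```

Emit:
drive_tool(
  series=[
    [[-0.1,0,0],[-3,6,-6],-1],
    [[-0.2,0,0],[-3,12,-12],-1],
    [[-0.3,0,0],[-3,18,-18],-1],
    [[-0.4,0,0],[-3,24,-25],-1],
    [[-0.499,0,0],[-3,30,-31],-1],
  ],
)

```text
time: 36.67
ee_pos: [0.5423, 0.2252, 0.1873]
tool_rot: [-0.097, 0.701, 0.097, 0.7]
wrist_force: [-0.1, -0.0, 0.1]
width: 0.0854
```

Emit:
drive_tool(
  series=[
    [[-0.1,0,0],[-3,8,-2],-1],
    [[-0.2,0,0],[-3,16,-5],-1],
    [[-0.3,0,0],[-3,24,-7],-1],
    [[-0.4,0,0],[-3,33,-10],-1],
    [[-0.499,0,0],[-3,42,-12],-1],
  ],
)

```text
time: 37.08
ee_pos: [0.5195, 0.2624, 0.1903]
tool_rot: [-0.267, 0.655, 0.267, 0.654]
wrist_force: [0.5, 0.1, 0.1]
width: 0.0855
```

Emit:
drive_tool(
  series=[
    [[-0.1,0,0],[-3,8,2],-1],
    [[-0.2,0,0],[-3,16,4],-1],
    [[-0.3,0,0],[-3,25,5],-1],
    [[-0.4,0,0],[-3,34,7],-1],
    [[-0.499,0,0],[-3,42,9],-1],
  ],
)

```text
time: 37.5
ee_pos: [0.4967, 0.2989, 0.1933]
tool_rot: [-0.42, 0.569, 0.421, 0.568]
wrist_force: [-0.2, -1.0, -0.1]
width: 0.0855
```

Emit:
drive_tool(
  series=[
    [[-0.1,0,0],[-3,7,6],-1],
    [[-0.2,0,0],[-3,14,12],-1],
    [[-0.3,0,0],[-3,20,17],-1],
    [[-0.4,0,0],[-3,26,22],-1],
    [[-0.499,0,0],[-3,33,28],-1],
  ],
)

```text
time: 37.92
ee_pos: [0.4737, 0.3352, 0.1963]
tool_rot: [-0.548, 0.448, 0.548, 0.446]
wrist_force: [0.3, -0.3, 0.1]
width: 0.0852
```

Emit:
drive_tool(
  series=[
    [[-0.1,0,0],[-3,3,8],-1],
    [[-0.2,0,0],[-3,6,16],-1],
    [[-0.3,0,0],[-3,9,24],-1],
    [[-0.4,0,0],[-3,12,32],-1],
    [[-0.499,0,0],[-3,15,40],-1],
  ],
)

```text
time: 38.33
ee_pos: [0.4511, 0.3716, 0.1993]
tool_rot: [-0.641, 0.298, 0.642, 0.297]
wrist_force: [0.5, -0.0, -0.3]
width: 0.0853
```

Emit:
drive_tool(
  series=[
    [[0,0,0],[0,0,0],-1],
    [[0,0,0],[0,0,0],-1],
    [[0,0,0],[0,0,0],-1],
  ],
)

```text
time: 38.58
ee_pos: [0.4516, 0.3711, 0.1997]
tool_rot: [-0.64, 0.301, 0.64, 0.3]
wrist_force: [-0.1, 0.3, -0.2]
width: 0.0853
```

Run:
```python
from h import *
plan()
im,X=snap("wrist");save(im,"w12.png");np.savez("w12.npz",im=im,X=X)
rect("knob",im,X,*ANY,(.41,.53,.33,.45),(.058,.08))
rect("base",im,X,*ANY,(.38,.56,.30,.48),(.015,.035))
```

```text
now [451.6 371.1 199.7] yaw 129.7 j [ 0.54  0.33  0.04  1.28 -0.   -0.15] F [-0.1  0.3 -0.2] w 0.0853 t 38.6
knob 997 med [466.1 391.1  68.4] rect [468.  392.8] [56.5 14.5] 6.4
base 8209 med [481.3 393.2  25.1] rect [493.8 380.6] [150.  125.4] 20.3
```

View pics/w12.png

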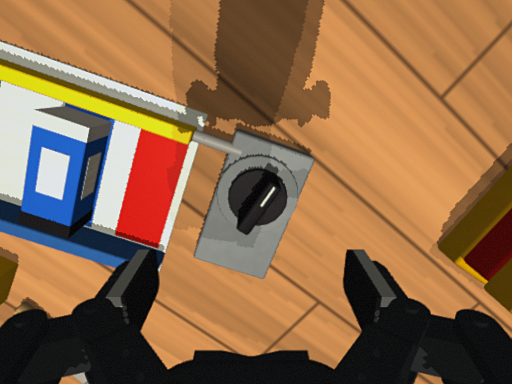

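The knob bar is at (262,205), measured 56.5 x 14.5 mm, top 68.4 mm (expected 69), centre (468,393), yaw 6.4°. I'll start with j6 near -2.7 so that a single grip can do the whole turn.

Run:
```python
from h import *
plan((467.5,392.5,150,276.4),(467.5,392.5,44,276.4),cap=(200,30))
```

```text
now [451.8 371.  199.9] yaw 129.7 j [ 0.54  0.33  0.04  1.28 -0.   -0.15] F [-1.3 -0.   0.4] w 0.0853 t 38.6
   [-0.512, 0.0, -0.001] [10.0, -5.2, 1.3] -> [455. 375. 190.] 159 j6~ -30
   [-0.512, 0.0, 0.0] [10.0, -5.1, -1.4] -> [458. 380. 180.] 188 j6~ -59
   [-0.512, 0.0, 0.0] [10.0, -3.8, -3.7] -> [461. 384. 170.] 218 j6~ -88
   [-0.512, 0.0, 0.0] [10.0, -1.5, -5.1] -> [464. 388. 160.] 247 j6~ -117
   [-0.512, 0.0, 0.0] [10.0, 1.2, -5.2] -> [468. 392. 150.] 276 j6~ -146
   [0.0, 0.0, 0.0] [106.0, 0.0, 0.0] -> [468. 392.  44.] 276 j6~ -146
```

Emit:
drive_tool(
  series=[
    [[-0.1,0,0],[5,-3,0],-1],
    [[-0.2,0,0],[10,-5,1],-1],
    [[-0.3,0,0],[10,-5,1],-1],
    [[-0.4,0,0],[10,-5,1],-1],
    [[-0.512,0,0],[10,-5,1],-1],
  ],
)

```text
time: 39.05
ee_pos: [0.4551, 0.3749, 0.19]
tool_rot: [-0.696, 0.127, 0.696, 0.127]
wrist_force: [0.1, 0.5, -0.0]
width: 0.0855
```

Emit:
drive_tool(
  series=[
    [[-0.1,0,0],[5,-3,0],-1],
    [[-0.2,0,0],[10,-5,-1],-1],
    [[-0.3,0,0],[10,-5,-1],-1],
    [[-0.4,0,0],[10,-5,-1],-1],
    [[-0.512,0,0],[10,-5,-1],-1],
  ],
)

```text
time: 39.47
ee_pos: [0.4578, 0.3792, 0.18]
tool_rot: [-0.705, -0.053, 0.705, -0.054]
wrist_force: [-0.1, 0.6, -0.5]
width: 0.0849
```

Emit:
drive_tool(
  series=[
    [[-0.1,0,0],[5,-3,0],-1],
    [[-0.2,0,0],[10,-4,-4],-1],
    [[-0.3,0,0],[10,-4,-4],-1],
    [[-0.4,0,0],[10,-4,-4],-1],
    [[-0.512,0,0],[10,-4,-4],-1],
  ],
)

```text
time: 39.88
ee_pos: [0.4612, 0.3837, 0.17]
tool_rot: [-0.668, -0.23, 0.669, -0.23]
wrist_force: [-0.2, 0.3, -0.2]
width: 0.0851
```

Emit:
drive_tool(
  series=[
    [[-0.1,0,0],[5,-1,-3],-1],
    [[-0.2,0,0],[10,-2,-5],-1],
    [[-0.3,0,0],[10,-2,-5],-1],
    [[-0.4,0,0],[10,-2,-5],-1],
    [[-0.512,0,0],[10,-2,-5],-1],
  ],
)

```text
time: 40.3
ee_pos: [0.4639, 0.3884, 0.16]
tool_rot: [-0.588, -0.392, 0.589, -0.392]
wrist_force: [0.1, 1.1, -0.1]
width: 0.0855
```

Emit:
drive_tool(
  series=[
    [[-0.1,0,0],[5,1,-3],-1],
    [[-0.2,0,0],[10,1,-5],-1],
    [[-0.3,0,0],[10,1,-5],-1],
    [[-0.4,0,0],[10,1,-5],-1],
    [[-0.512,0,0],[10,1,-5],-1],
  ],
)

```text
time: 40.72
ee_pos: [0.4668, 0.3926, 0.15]
tool_rot: [0.47, 0.528, -0.47, 0.528]
wrist_force: [0.2, 0.5, -0.7]
width: 0.0854
```

Emit:
drive_tool(
  series=[
    [[0,0,0],[0,0,0],-1],
    [[0,0,0],[0,0,0],-1],
    [[0,0,0],[0,0,0],-1],
  ],
)

```text
time: 40.97
ee_pos: [0.4666, 0.3928, 0.1502]
tool_rot: [0.472, 0.527, -0.472, 0.527]
wrist_force: [0.9, 0.1, 0.5]
width: 0.0853
```

Run:
```python
from h import *
plan()
im,X=snap("wrist");rect("knob",im,X,*ANY,(.42,.52,.34,.44),(.058,.08))
plan((467.8,392.5,44,-83.6))
```

```text
now [466.6 392.8 150.2] yaw -83.7 j [ 0.56  0.39  0.01  1.19 -0.   -2.69] F [0.9 0.1 0.5] w 0.0853 t 41.0
knob 1395 med [471.6 393.6  68.7] rect [469.4 393.5] [56.2 13.7] 6.6
now [466.6 392.9 150.3] yaw -83.7 j [ 0.56  0.39  0.01  1.19 -0.   -2.69] F [ 0.8 -0.  -0.1] w 0.0853 t 41.0
   [-0.001, 0.0, -0.0] [106.3, 1.1, 0.5] -> [468. 392.  44.] -84 j6~ 214
```

Emit:
drive_tool(
  series=[
    [[0,0,0],[30,2,0],-1],
    [[0,0,0],[60,2,0],-1],
    [[0,0,0],[88,2,0],-1],
    [[0,0,0],[102,2,0],-1],
    [[0,0,0],[106,2,0],-1],
  ],
)

```text
time: 41.43
ee_pos: [0.4671, 0.3924, 0.0414]
tool_rot: [0.47, 0.528, -0.473, 0.527]
wrist_force: [-0.4, -0.3, 0.7]
width: 0.0857
```

Emit:
drive_tool(
  series=[
    [[0,0,0],[0,0,0],-1],
    [[0,0,0],[0,0,0],1],
    [[0,0,0],[0,0,0],1],
    [[0,0,0],[0,0,0],1],
    [[0,0,0],[0,0,0],1],
  ],
  squeeze=60,
)

```text
time: 41.85
ee_pos: [0.4689, 0.3936, 0.0454]
tool_rot: [0.471, 0.528, -0.47, 0.528]
wrist_force: [0.7, 1.4, 0.6]
width: 0.0388
```

Emit:
drive_tool(
  series=[
    [[0,0,0],[0,0,0],1],
    [[0,0,0],[0,0,0],1],
    [[0,0,0],[0,0,0],1],
    [[0,0,0],[0,0,0],1],
    [[0,0,0],[0,0,0],1],
  ],
)

```text
time: 42.27
ee_pos: [0.4686, 0.3939, 0.045]
tool_rot: [0.471, 0.528, -0.47, 0.528]
wrist_force: [-3.1, 2.3, 5.8]
width: 0.0128
```

```bash
python3 -c "
from h import *
plan();print(sense()['ft_torque'])"
```

```text
now [468.6 393.9  45. ] yaw -83.4 j [ 0.56  0.47 -0.15  0.95  0.   -2.69] F [-3.1  2.3  5.8] w 0.0128 t 42.3
[0.44434417 0.35307099 0.0058811 ]
```

Gripped: width 12.8 mm on the 14 mm bar. Turning clockwise means yaw decreases, so +rx. First 0.5 rad, then check.

Emit:
drive_tool(
  series=[
    [[0.1,0,0],[0,0,0],1],
    [[0.2,0,0],[0,0,0],1],
    [[0.3,0,0],[0,0,0],1],
    [[0.4,0,0],[0,0,0],1],
    [[0.5,0,0],[0,0,0],1],
  ],
)

```text
time: 42.68
ee_pos: [0.4686, 0.3942, 0.045]
tool_rot: [0.588, 0.394, -0.587, 0.393]
wrist_force: [-1.4, 4.8, 5.1]
width: 0.0129
```

Emit:
drive_tool(
  series=[
    [[0.1,0,0],[0,0,0],1],
    [[0.2,0,0],[0,0,0],1],
    [[0.3,0,0],[0,0,0],1],
    [[0.4,0,0],[0,0,0],1],
    [[0.5,0,0],[0,0,0],1],
  ],
)

```text
time: 43.1
ee_pos: [0.4687, 0.3945, 0.045]
tool_rot: [0.667, 0.237, -0.666, 0.236]
wrist_force: [-1.2, 4.7, 4.1]
width: 0.0124
```

```bash
python3 -c "
from h import *
plan();print(sense()['ft_torque']);cradle('scene');cradle('top')"
```

```text
now [468.7 394.5  45. ] yaw -141.0 j [ 0.56  0.47 -0.15  0.95  0.   -1.69] F [-1.2  4.7  4.1] w 0.0124 t 43.1
[0.95025252 0.32794962 0.04443969]
blue 675 med [578.4 228.9  54.1] rect [573.8 228.4] [118.7  51. ] 20.2
  lane coords [ 2.  -0.3]
green 671 med [617.7 116.3  54.2] rect [614.8 115.4] [122.1  50.1] 20.1
  lane coords [ 1.9 -0.9]
bar 232 med [500.8 215.2  40. ] rect [514.2 185.7] [ 18.2 255.9] 20.4
knob 139 med [483.2 384.9  68.7] rect [477.8 390.3] [41.5 34.4] 82.5
blue 454 med [573.1 225.9  55.1] rect [574.5 226.3] [117.   50.5] 19.9
  lane coords [ 1.9 -2.5]
green 444 med [615.1 114.   54.9] rect [614.6 113.8] [144.   50.3] 19.6
  lane coords [ 1.1 -2.3]
bar 282 med [511.5 191.7  40.1] rect [514.2 186.9] [ 15.4 254.4] 20.1
knob 41 med [480.9 379.8  67.5] rect [469.  388.3] [25.  52.6] 64.2
```

The bar has moved about 6 mm per rad, as specified. Continuing.

Emit:
drive_tool(
  series=[
    [[0.1,0,0],[0,0,0],1],
    [[0.2,0,0],[0,0,0],1],
    [[0.3,0,0],[0,0,0],1],
    [[0.4,0,0],[0,0,0],1],
    [[0.5,0,0],[0,0,0],1],
  ],
)

```text
time: 43.62
ee_pos: [0.4689, 0.3946, 0.045]
tool_rot: [0.705, 0.065, -0.704, 0.063]
wrist_force: [-0.0, 6.3, 2.9]
width: 0.0128
```

Emit:
drive_tool(
  series=[
    [[0.1,0,0],[0,0,0],1],
    [[0.2,0,0],[0,0,0],1],
    [[0.3,0,0],[0,0,0],1],
    [[0.4,0,0],[0,0,0],1],
    [[0.5,0,0],[0,0,0],1],
  ],
)

```text
time: 44.03
ee_pos: [0.4692, 0.3946, 0.045]
tool_rot: [0.699, -0.111, -0.698, -0.113]
wrist_force: [1.3, 5.5, 3.0]
width: 0.0127
```

Emit:
drive_tool(
  series=[
    [[0.1,0,0],[0,0,0],1],
    [[0.2,0,0],[0,0,0],1],
    [[0.3,0,0],[0,0,0],1],
    [[0.4,0,0],[0,0,0],1],
    [[0.5,0,0],[0,0,0],1],
  ],
)

```text
time: 44.45
ee_pos: [0.4695, 0.3945, 0.045]
tool_rot: [0.649, -0.28, -0.648, -0.283]
wrist_force: [1.8, 5.2, 1.2]
width: 0.0129
```

Emit:
drive_tool(
  series=[
    [[0.1,0,0],[0,0,0],1],
    [[0.2,0,0],[0,0,0],1],
    [[0.3,0,0],[0,0,0],1],
    [[0.4,0,0],[0,0,0],1],
    [[0.5,0,0],[0,0,0],1],
  ],
)

```text
time: 44.87
ee_pos: [0.4697, 0.3943, 0.045]
tool_rot: [0.559, -0.432, -0.558, -0.434]
wrist_force: [2.2, 3.4, 1.3]
width: 0.013
```

Emit:
drive_tool(
  series=[
    [[0.1,0,0],[0,0,0],1],
    [[0.2,0,0],[0,0,0],1],
    [[0.3,0,0],[0,0,0],1],
    [[0.4,0,0],[0,0,0],1],
    [[0.5,0,0],[0,0,0],1],
  ],
)

```text
time: 45.28
ee_pos: [0.4697, 0.394, 0.045]
tool_rot: [-0.434, 0.557, 0.434, 0.559]
wrist_force: [2.7, 2.0, 3.0]
width: 0.0133
```

```bash
python3 -c "
from h import *
plan();print(sense()['ft_torque']);cradle('scene');im,X=cradle('top');save(cv2.resize(im[110:220,100:260],None,fx=4,fy=4),'t2.png')"
```

```text
now [469.7 394.   45. ] yaw 75.7 j [ 0.56  0.47 -0.15  0.95 -0.    0.81] F [2.7 2.  3. ] w 0.0133 t 45.3
[ 0.44226794 -0.59194904  0.05073026]
blue 685 med [586.7 231.8  54.2] rect [582.5 231. ] [119.7  51.1] 19.8
  lane coords [11.1 -0.9]
green 685 med [627.6 120.1  54.1] rect [624.  119.5] [119.4  50.5] 20.3
  lane coords [12.  -0.2]
bar 195 med [513.3 239.9  40.1] rect [526.9 191.9] [ 17.2 254.4] 20.4
knob 161 med [479.  391.6  68.3] rect [477.1 395.8] [53.7 48.3] 38.7
blue 453 med [583.  228.7  55.3] rect [578.1 238.4] [122.3  71.5] 19.0
  lane coords [9.4 7.6]
green 444 med [622.5 117.   55. ] rect [622.6 116.9] [120.6  50.4] 19.7
  lane coords [ 9.8 -2.1]
bar 263 med [525.  195.2  40.5] rect [527.4 190.9] [ 14.2 253.1] 19.8
knob 40 med [455.8 392.8  66.5] rect [469.7 390.9] [50.7 29.8] 5.8
```

The bar is in about 20 mm and the cartons have moved 9-10 mm of the 12.5 mm available. Finishing in small steps while watching the torque.

Emit:
drive_tool(
  series=[
    [[0.1,0,0],[0,0,0],1],
    [[0.2,0,0],[0,0,0],1],
    [[0.3,0,0],[0,0,0],1],
    [[0.3,0,0],[0,0,0],1],
    [[0.3,0,0],[0,0,0],1],
  ],
)

```text
time: 45.8
ee_pos: [0.4696, 0.3938, 0.045]
tool_rot: [-0.349, 0.614, 0.349, 0.616]
wrist_force: [4.7, 1.8, 5.2]
width: 0.0129
```

```bash
python3 -c "
from h import *
plan();print(sense()['ft_torque'],sense()['joint_torque'])"
```

```text
now [469.6 393.8  45. ] yaw 59.2 j [ 0.56  0.47 -0.15  0.95 -0.    1.1 ] F [4.7 1.8 5.2] w 0.0129 t 45.8
[ 0.59170162 -0.96393369 -0.03780146] [  0.8135079  -63.85777473  25.0080657    2.13559225   0.08385361
   0.38270432]
```

Emit:
drive_tool(
  series=[
    [[0.05,0,0],[0,0,0],1],
    [[0.1,0,0],[0,0,0],1],
    [[0.15,0,0],[0,0,0],1],
    [[0.15,0,0],[0,0,0],1],
    [[0.15,0,0],[0,0,0],1],
  ],
)

```text
time: 46.22
ee_pos: [0.4695, 0.3938, 0.045]
tool_rot: [-0.302, 0.638, 0.302, 0.64]
wrist_force: [5.3, 2.8, 4.8]
width: 0.0129
```

```bash
python3 -c "
from h import *
plan();print(sense()['ft_torque'],sense()['joint_torque']);cradle('scene');cradle('top')"
```

```text
now [469.5 393.8  45. ] yaw 50.6 j [ 0.56  0.47 -0.15  0.95 -0.    1.25] F [5.3 2.8 4.8] w 0.0129 t 46.2
[ 0.53930555 -0.98390023  0.02968712] [  0.8394785  -63.73696089  25.12447      2.01059818   0.17701145
   0.23177485]
blue 692 med [588.1 232.4  54.1] rect [584.8 231.9] [120.   51.7] 19.7
  lane coords [13.5 -0.8]
green 676 med [630.3 121.1  54.1] rect [626.  120.3] [119.1  50.7] 20.3
  lane coords [14.1 -0.1]
bar 191 med [510.  250.5  39.9] rect [530.2 193.6] [ 16.9 256.2] 20.7
knob 160 med [482.3 387.   68.9] rect [475.9 382.7] [57.1 41.8] 83.8
blue 456 med [584.  229.4  54.9] rect [578.6 227.6] [135.1  55.4] 23.7
  lane coords [ 6.2 -2.8]
green 444 med [625.5 118.   55.5] rect [626.4 117.9] [118.3  50.8] 19.3
  lane coords [13.6 -2.5]
bar 270 med [526.4 197.2  40.4] rect [529.3 191.5] [ 14.9 253.1] 19.5
knob 40 med [479.4 382.   66.5] rect [466.8 387.8] [27.7 55.4] 53.7
```

Emit:
drive_tool(
  series=[
    [[0.05,0,0],[0,0,0],1],
    [[0.1,0,0],[0,0,0],1],
    [[0.1,0,0],[0,0,0],1],
    [[0.1,0,0],[0,0,0],1],
    [[0.1,0,0],[0,0,0],1],
  ],
)

```text
time: 46.73
ee_pos: [0.4695, 0.3937, 0.045]
tool_rot: [-0.27, 0.652, 0.27, 0.654]
wrist_force: [4.3, 1.3, 4.8]
width: 0.0128
```

```bash
python3 -c "
from h import *
plan();print(sense()['ft_torque'],sense()['joint_torque']);cradle('scene')"
```

```text
now [469.5 393.7  45. ] yaw 44.9 j [ 0.56  0.47 -0.15  0.95 -0.    1.35] F [4.3 1.3 4.8] w 0.0128 t 46.7
[ 0.34820292 -1.07320399  0.83978819] [  0.42961221 -63.63614559  25.18119156   1.92947164   0.39075337
   0.86024439]
blue 696 med [587.5 232.7  54.2] rect [588.3 233.3] [127.7  50.6] 19.7
  lane coords [17.3 -0.7]
green 678 med [629.3 120.7  54. ] rect [625.8 119.7] [119.1  50. ] 20.6
  lane coords [13.7 -0.6]
bar 191 med [510.4 249.8  40.5] rect [531.8 193.3] [ 16.6 254.2] 20.6
knob 148 med [483.2 386.6  68.7] rect [478.6 390.8] [40.4 36.1] 82.9
```

The screw torque jumped from ~0 to 0.84 N m, so the cartons are clamped. Release and rise.

Emit:
drive_tool(
  series=[
    [[0,0,0],[0,0,0],-1],
    [[0,0,0],[0,0,0],-1],
    [[0,0,0],[0,0,0],-1],
    [[0,0,0],[0,0,0],-1],
    [[0,0,0],[0,0,0],-1],
  ],
)

```text
time: 47.2
ee_pos: [0.4681, 0.3931, 0.0439]
tool_rot: [-0.268, 0.655, 0.268, 0.654]
wrist_force: [-0.6, 0.9, -0.1]
width: 0.0726
```

Emit:
drive_tool(
  series=[
    [[0,0,0],[0,0,0],-1],
    [[0,0,0],[0,0,0],-1],
    [[0,0,0],[-30,0,0],-1],
    [[0,0,0],[-70,0,0],-1],
    [[0,0,0],[-110,0,0],-1],
  ],
)

```text
time: 47.62
ee_pos: [0.4677, 0.3929, 0.1548]
tool_rot: [-0.268, 0.655, 0.268, 0.653]
wrist_force: [1.4, 0.5, -0.5]
width: 0.0853
```

Emit:
drive_tool(
  series=[
    [[0.1,0,0],[-30,0,0],-1],
    [[0.2,0,0],[-60,0,0],-1],
    [[0.2,0,0],[-60,0,0],-1],
    [[0.2,0,0],[-60,0,0],-1],
    [[0.2,0,0],[-60,0,0],-1],
  ],
)

```text
time: 48.03
ee_pos: [0.4682, 0.3932, 0.2137]
tool_rot: [-0.202, 0.678, 0.202, 0.678]
wrist_force: [0.1, 0.0, -0.0]
width: 0.0856
```

Emit:
drive_tool(
  series=[
    [[0,0,0],[0,0,0],-1],
    [[0,0,0],[0,0,0],-1],
    [[0,0,0],[0,0,0],-1],
  ],
)

```text
time: 48.28
ee_pos: [0.4682, 0.3931, 0.2132]
tool_rot: [-0.201, 0.678, 0.201, 0.677]
wrist_force: [-0.1, -0.2, -0.4]
width: 0.0851
```

```bash
python3 -c "
from h import *
plan()
for c in('scene','top'): im,X=cradle(c);save(im,'end_'+c+'.png')
"
```

```text
now [468.2 393.1 213.2] yaw 33.1 j [ 0.56  0.37  0.14  1.34 -0.    1.55] F [-0.1 -0.2 -0.4] w 0.0851 t 48.3
blue 694 med [587.8 232.6  54.1] rect [584.5 232.1] [118.8  51.6] 19.4
  lane coords [13.3 -0.6]
green 673 med [629.9 120.6  54.2] rect [625.8 120.3] [121.3  50.8] 20.3
  lane coords [13.9 -0. ]
bar 194 med [510.9 249.2  39.9] rect [531.2 193.5] [ 17.6 254.8] 20.3
knob 108 med [473.7 393.   66.5] rect [473.1 392.2] [15.3 57.7] 51.4
blue 453 med [584.3 229.5  55.2] rect [585.2 230.1] [117.4  50.4] 19.8
  lane coords [13.3 -2.7]
green 447 med [625.4 118.1  55.2] rect [624.9 117.6] [120.1  50.4] 19.6
  lane coords [12.2 -2.2]
bar 270 med [526.3 199.1  39.9] rect [529.4 192.1] [ 14.  253.6] 19.5
knob 81 med [470.3 390.6  67.9] rect [471.3 393.1] [14.5 54.4] 53.5
```

View pics/end_scene.png

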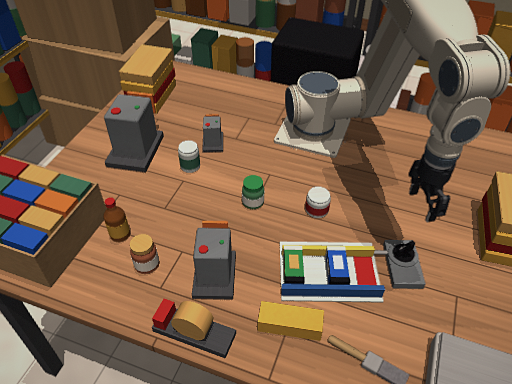

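The final scene shows both cartons clamped between the bar (340,250) and the stop (330,292). The gripper is clear and the bystanders are where they started. Handing in.

```bash
python3 -c "
from h import *
print(job_done())"
```

```text
the job is handed in; nothing more can be done
None
```

I handed the job in at about 48 s on the robot's clock; it reports no verdict. The red carton was absent, so I did blue, then green. For each I pressed the white end, turned it round, pressed the black end and laid it on its own lane. Then I turned the knob about 4 rad clockwise until the screw torque jumped to 0.84 N m, and let go.

**Marking:** I judged plate travel from the push force, not from a direct reading. The four presses gave about 6 to 7 N, roughly 8 to 10 mm in, against the 5 mm needed.

**Clamping:** The cameras put the clamp bar about 23 to 24 mm in. The cartons read about 12 to 14 mm along their lanes (limit 18) and within 3 mm sideways, square to about 1°.

**Bystanders and robot:** In the last picture the bystanders stand where they started and the gripper is open and clear of everything.

**Disagreements:** The scene and top cameras read about 2 mm farther along the lanes than the wrist camera. One blue reading of 17 mm, taken with the hand still on the knob, did not repeat afterwards. When I lowered the cartons, the wrist force peaked briefly at about 24 N for blue and 44 N for green. I took green's peak as measured at the wrist, under its 120 N limit, and not as arm or gripper-body pressure (limit 40 N).

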